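# Nest the steel cups in the welding-bench drawer

### The arm

A 6-joint arm with a two-finger parallel gripper is mounted at the origin on the work surface. World frame = base frame: x ahead of the robot, y to its left, z up, the work surface at z = 0. Lengths are in m, angles in rad, forces in N, time in s.
With the tool pointing down it reaches from about 0.3 to 0.775 m from the base axis. Payload 14.6 kg.
Tool frame: the origin (TCP) lies midway between the tips of the shut fingers; the grasp point (between the pads) lies 19 mm behind it; z points along the fingers, y is the line along which they close (so a half turn about z gives the same grasp; the last joint's range is limited). The gripper opens to 85 mm and grips with 20 to 120 N. Pads are 22 mm wide; open, the fingers measure 114 mm over their backs; the gripper's body (76 mm by 85 mm) begins 54 mm behind the grasp point. The pads swing forward as they close: fully open they stand 13 mm farther back than shut.
Start: joints at [1.105, 0.3, 1.521, -0, 1.321, -0.067], TCP at [0.214, 0.507, 0.211] pointing down, gripper open.
Joint ranges: [-3.03, 3.03], [-0.79, 2.21], [0.23, 2.52], [-1.04, 4.18], [0, 3.07], [-2.55, 2.55]. Speed limits (rad/s): [2.22, 2.22, 2.57, 3.14, 3.14, 3.14].

### API

Orientations are given as a unit quaternion [x, y, z, w].
In Python, from bench import ctrl, imaging gives the robot as it stands. The module is installed in compiled form; this text tells all that it offers.
- The arm moves only by the tool send_rows, never from a script. Its arguments are lists of equal length, an entry for each row: "travel": the shift along the tool's x, y, z scaled (see below), a list of three; "rot": the turn, a rotation vector about the tool's x, y, z scaled (see below), a list of three; "gripper": the gripper's target within -1 to 1 (fully open at 1, half-way at 0, shut at -1). A call has 1 to 20 rows; each row shifts and turns the commanded pose from where the row before left it, along the tool's axes as they then stand; what a row does not reach is not made up. The controller multiplies each number of a shift by 0.1 m and each number of a turn by 180 degrees. A row lasts 1/8 s, in which the tool goes at most 62.5 mm and 10.7 degrees, less where a joint would pass 70% of its speed; a pose out of reach is approached as far as the arm can. A call with a number of a shift or a turn outside -1 to 1 is refused whole. A call with a gripper value outside its range is refused whole. The fingers move at their own pace and stop on an object; the grip force is fixed at half the most. Time passes only in rows, so rows that do not move let the fingers close. It gives the time, the measured TCP pose, the force, the opening and the grip force at its end, in the units of the state.
- ctrl.observe(): the state, without advancing time (a new reading comes with each control period).
- imaging.get_image(name): name is "scene" or "top" or "wrist"; returns the picture (400x640x3 uint8, red, green, blue); there is no depth.
- imaging.camera_model(name): a dict with "fx", "fy", "cx", "cy" (pixels), "dist_coeffs" ([k1, k2, p1, p2, k3] as OpenCV has them; the pictures are not rectified), "world_from_camera" (4x4, takes a point from camera to world coordinates). Camera axes: x right, y down, z forward; pixel columns grow to the right and rows downward; lengths in m; the calibration is good to about 2 mm. A picture is of the moment at which its call begins: read the wrist's pose just before it. camera_model takes no time and is no camera call; for the wrist camera it gives the pose at the moment of the call.
- ctrl.close_job(): hands the job in; it is judged then, once.
The state is a dict: "time": time; "q": joint angles; "joint_velocities": joint speeds; "joint_efforts": joint torques, N m; "position": TCP position; "tcp_rot": TCP orientation; "contact_force": force on the tool from outside, world axes, zero at the start; "moment": the same for the moment, N m; "grip_width": opening from 0.0 (shut) to 1.0 (fully open); "grasp_force": force on a finger pad.
Only numpy, scipy, OpenCV 4.12 (cv2) and the standard library are available. Lean on these libraries where they do the work, as an engineer would, in place of code of your own. Each camera call takes 0.05 s, during which the arm holds its last target. There are 200 camera calls.

### The job

Tidy the loose flared steel cups off the welding bench: pull the cabinet's drawer well open by its bar handle, nest every cup from the bench one inside another on the cup that is fixed in the drawer, so that they make one straight upright stack, then push the drawer fully home. Leave the flanged tubes and the white jar where they stand.

Things in the scene. Friction and masses are not known exactly. Their poses are not given: they have to be found in the camera images.
- cabinet_front (a point): Middle of the front edge of the top of a grey steel one-drawer cabinet fixed on the bench: 300 mm deep, 320 mm wide, 134 mm high. The point is fixed, 134 mm above the bench. Its x points into the cabinet, y along the front, z up; the drawer slides out to its -x. The cabinet stands a little turned about z. The open drawer is reached from above in front of this edge.
- drawer (a joint): How far the drawer is out, m: 0 = fully home, 0.20 = stop; slides along the cabinet's -x, starts at 0 to 0.02, friction 1.5 N plus 4 N per m/s, stays where left. An aluminium tray, inside 255 (x) by 278 mm (y), walls 60 mm high; steel front panel 15 mm thick, 314 mm wide, its top edge 120 mm above the bench. Inside the cabinet 100 mm are free over the tray floor.
- drawer_handle (a point): Middle of the drawer's steel bar handle: 11 mm round bar, 130 mm long along the front, 96 mm above the bench, on standoffs 55 mm either side of the middle; moves with the drawer. From it along cabinet_front's x: front panel's outer face 35 mm (29 mm clear gap behind the bar), inner face of the tray's front wall 56 mm, cabinet_front 50 mm when the drawer is home. Tray floor 22 mm above the bench.
- seat_foot (a point): Foot of the seat: a cup of just the same shape as the loose ones, fixed to the drawer's tray floor mouth up, 125 mm behind the handle bar in the middle of the drawer's width; it moves with the drawer. The point is the centre of its underside, 22 mm above the bench; z up. Its rim is 38 mm above that, its collar 66 mm across.
- cup1: Flared steel cup mouth up on the bench (None if absent): 38 mm high; 40 mm across at the foot, 57 mm at 28 mm up, then an upright collar 66 mm across from 29 mm up to the rim; solid base 10 mm thick, wall 2 mm, about 150 g. Origin: centre of the underside; z up along its axis. Nested in a like cup it sits 10 mm higher than that cup, with about 1 mm side play. All cups are alike.
- cup2: Flared steel cup mouth up on the bench (None if absent): 38 mm high; 40 mm across at the foot, 57 mm at 28 mm up, then an upright collar 66 mm across from 29 mm up to the rim; solid base 10 mm thick, wall 2 mm, about 150 g. Origin: centre of the underside; z up along its axis. Nested in a like cup it sits 10 mm higher than that cup, with about 1 mm side play. All cups are alike.
- cup3: Flared steel cup mouth up on the bench (None if absent): 38 mm high; 40 mm across at the foot, 57 mm at 28 mm up, then an upright collar 66 mm across from 29 mm up to the rim; solid base 10 mm thick, wall 2 mm, about 150 g. Origin: centre of the underside; z up along its axis. Nested in a like cup it sits 10 mm higher than that cup, with about 1 mm side play. All cups are alike.
- cup4: Flared steel cup mouth up on the bench (None if absent): 38 mm high; 40 mm across at the foot, 57 mm at 28 mm up, then an upright collar 66 mm across from 29 mm up to the rim; solid base 10 mm thick, wall 2 mm, about 150 g. Origin: centre of the underside; z up along its axis. Nested in a like cup it sits 10 mm higher than that cup, with about 1 mm side play. All cups are alike.
- cup5: Flared steel cup mouth up on the bench (None if absent): 38 mm high; 40 mm across at the foot, 57 mm at 28 mm up, then an upright collar 66 mm across from 29 mm up to the rim; solid base 10 mm thick, wall 2 mm, about 150 g. Origin: centre of the underside; z up along its axis. Nested in a like cup it sits 10 mm higher than that cup, with about 1 mm side play. All cups are alike.
- tube1: Bystander: aluminium tube 36 mm across and 70 mm tall with a flat flange 60 mm across and 5 mm thick at each end and a 31 mm bore, 300 g, standing on the bench among the cups. Origin: centre of the underside, z up.
- tube2: Bystander: aluminium tube 36 mm across and 70 mm tall with a flat flange 60 mm across and 5 mm thick at each end and a 31 mm bore, 300 g, standing on the bench among the cups. Origin: centre of the underside, z up.
- jar: Bystander: white plastic jar with a black cap, 60 mm across, 80 mm tall, on the bench beyond the cups. Origin: centre of the underside, z up.
Things that resemble listed ones, but are neither listed nor needed, are in the scene too. What is shaped like the cup4 but green is not meant. Leave any red look-alike of the cup5 alone.

How it is judged:
By the outcome, as a careful person would: the job done as asked, in the order asked, and still so for the second after the job is handed in, with the robot touching nothing.
Of cup1, cup2, cup3, cup4, cup5 only 3 to 5 are there at a start; the rules pass over those that are not, and their reading is None.
At some moment in a run one of cup1, cup2, cup3, cup4, cup5 may be knocked a few centimetres aside while the robot is not near it.
It also fails if it takes over 210 s, if anything falls off the work surface, if the arm or the gripper's body presses on something with over 40 N, if the wrist force passes 120 N, or if a joint passes its speed limit or range.

## Working session

There is one attempt and no reset: what is moved stays moved. The work goes in short steps, Python scripts to look and compute and a tool call to move; the robot and the scene stay as the last step left them, time stands still between calls to the robot, and variables do not carry over. Pictures are saved under pics/ and viewed, at most 14 in all, crops included, and the job is handed in when it is done.

Besides the shell and the picture viewer there is one more tool, called after ">>>" by a JSON object that holds its "api" and its "payload", one argument or row to a line. send_rows: Moves the arm, as the interface text tells. Its arguments: {"type":"object","properties":{"travel":{"type":"array","items":{"type":"array","items":{"type":"number"}}},"rot":{"type":"array","items":{"type":"array","items":{"type":"number"}}},"gripper":{"type":"array","items":{"type":"number"}}},"required":["travel","rot","gripper"]}

```bash
mkdir -p pics; ls
python3 - <<'E'
from bench import ctrl, imaging
import cv2
s=ctrl.observe(); print({k:s[k] for k in('time','position','tcp_rot','grip_width')})
for n in('scene','top'):
    im=imaging.get_image(n); cv2.imwrite(f'pics/{n}0.png',im[:,:,::-1]); 
    m=imaging.camera_model(n); print(n,m)
E
```

```text
pics
{'time': 0.0, 'position': array([0.21346936, 0.50662073, 0.21059946]), 'tcp_rot': array([ 1.98082782e-01,  9.80185123e-01, -5.58100531e-04, -1.54243988e-04]), 'grip_width': 1.0001283880530292}
scene {'fx': 458.2204914606073, 'fy': 458.2204914606073, 'cx': 318.07144105132124, 'cy': 202.83418394713536, 'dist_coeffs': array([-0.07223751,  0.        ,  0.        ,  0.        ,  0.        ]), 'world_from_camera': array([[ 0.51157083,  0.52461326, -0.68049703,  1.30071215],
       [ 0.85903658, -0.32954647,  0.39173368, -0.53501647],
       [-0.01874671, -0.78497137, -0.61924835,  0.77499966],
       [ 0.        ,  0.        ,  0.        ,  1.        ]])}
top {'fx': 367.76152878794477, 'fy': 367.76152878794477, 'cx': 317.79035365085304, 'cy': 201.14165316350415, 'dist_coeffs': array([-0.03935831,  0.        ,  0.        ,  0.        ,  0.        ]), 'world_from_camera': array([[-0.00565334, -0.98897063,  0.1480038 ,  0.38630059],
       [-0.99965767,  0.00937022,  0.02442817, -0.11925525],
       [-0.02554557, -0.14781503, -0.98868506,  1.08452932],
       [ 0.        ,  0.        ,  0.        ,  1.        ]])}
```

View pics/scene0.png

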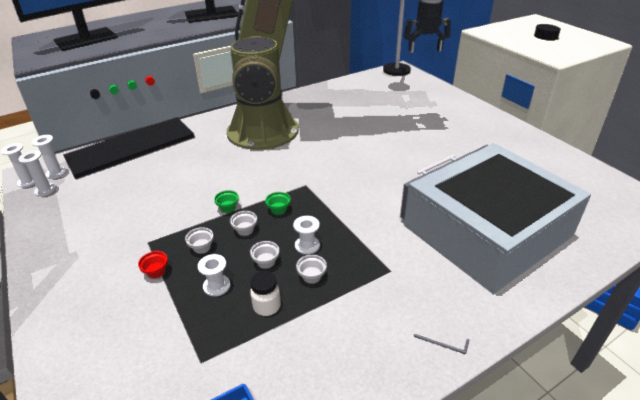

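View pics/top0.png

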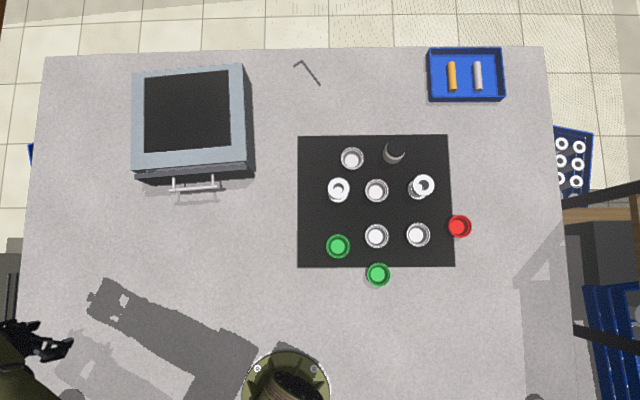

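The scene picture shows the drawer cabinet on the right, with its handle on the robot side at (437,165). In the top view:

- **Cups (steel):** (352,158), (376,190), (376,236), (418,234).
- **Look-alikes:** green cups (338,246) and (378,275), red cup (459,226), tubes (338,189) and (423,186), jar (393,153).
- **Handle:** about (195,188).

I choose the four steel cups by the description. One crop will check the choice while I measure.

```bash
cat > h.py <<'E'
from bench import ctrl, imaging
import cv2, numpy as np
from scipy.spatial.transform import Rotation as R
def ray(m,uv):
    K=np.array([[m['fx'],0,m['cx']],[0,m['fy'],m['cy']],[0,0,1]])
    p=cv2.undistortPoints(np.array(uv,float).reshape(-1,1,2),K,m['dist_coeffs']).reshape(-1,2)
    T=m['world_from_camera']; d=np.c_[p,np.ones(len(p))]@T[:3,:3].T
    return T[:3,3],d
def onz(m,uv,z):
    o,d=ray(m,uv); return o+d*((z-o[2])/d[:,2])[:,None]
def proj(m,P):
    T=np.linalg.inv(m['world_from_camera']); K=np.array([[m['fx'],0,m['cx']],[0,m['fy'],m['cy']],[0,0,1]])
    return cv2.projectPoints(np.array(P,float).reshape(-1,1,3),cv2.Rodrigues(T[:3,:3])[0],T[:3,3],K,m['dist_coeffs'])[0].reshape(-1,2)
def rim(m,im,uv,z=0.038,r=0.033,thr=110):
    """bright blob round pixel uv -> outline points onto plane z -> circle of known radius"""
    from scipy.optimize import least_squares
    g=im.min(2); mask=(g>thr).astype(np.uint8)
    n,l,st,c=cv2.connectedComponentsWithStats(mask)
    ids=[i for i in range(1,n) if st[i,4]>20]
    k=min(ids,key=lambda i:np.hypot(*(c[i]-uv)))
    cs,_=cv2.findContours((l==k).astype(np.uint8),cv2.RETR_EXTERNAL,cv2.CHAIN_APPROX_NONE)
    q=cv2.convexHull(max(cs,key=len)).reshape(-1,2)
    P=onz(m,q,z)[:,:2]
    (cx,cy),rr=cv2.minEnclosingCircle(P.astype(np.float32))
    return np.array([cx,cy]),rr,st[k]
def st():
    s=ctrl.observe(); 
    Rm=R.from_quat(s['tcp_rot']).as_matrix()
    return s,Rm
def go(target,yaw=None):
    """print shift in tool axes (0.1 m units) to reach TCP target; yaw = world angle wanted for tool y (mod pi)"""
    s,Rm=st(); d=np.array(target)-s['position']
    print('t',round(s['time'],2),'pos',s['position'].round(4),'F',s['contact_force'].round(1),'tool shift/0.1:',(Rm.T@d/0.1).round(3))
    if yaw is not None:
        cur=np.arctan2(Rm[1,1],Rm[0,1]); dy=(yaw-cur+np.pi/2)%np.pi-np.pi/2
        print('yaw now deg',np.degrees(cur).round(1),'turn about tool z /180:',round(-dy/np.pi,4),'q6',s['q'][5].round(2))
    tilt=np.cross(Rm[:,2],[0,0,-1]); print('tilt fix (tool, /180)',(Rm.T@tilt/np.pi).round(4))
E
python3 - <<'E'
from h import *
m=imaging.camera_model('top'); im=cv2.imread('pics/top0.png')
for uv in [(352,158),(376,190),(376,236),(418,234)]: print(uv,*rim(m,im,uv,thr=90))
print('tubes',onz(m,[(338,189),(423,186)],.07).round(3)); print('jar',onz(m,[(390,150)],.08).round(3)); print('green/red',onz(m,[(338,246),(378,275),(459,226)],.038).round(3))
print('bar ends',onz(m,[(172,190),(218,187)],.096).round(3))
print('cab corners front',onz(m,[(133,172),(252,160)],.134).round(3),onz(m,[(132,72),(243,64)],.134).round(3))
c=im[120:300,100:480]; cv2.imwrite('pics/c1.png',cv2.resize(c,None,fx=2.1,fy=2.1,interpolation=cv2.INTER_CUBIC))
E
```

```text
(352, 158) [ 0.67035347 -0.19381729] 0.03496326506137848 [341 147  23  23 433]
(376, 190) [ 0.57401115 -0.262732  ] 0.03509731590747833 [365 179  24  23 451]
(376, 236) [ 0.44293272 -0.2588034 ] 0.03492039069533348 [365 224  24  24 472]
(418, 234) [ 0.44581202 -0.37610787] 0.03464954346418381 [406 222  25  25 465]
tubes [[ 0.572 -0.151  0.07 ]
 [ 0.578 -0.389  0.07 ]]
jar [[ 0.68  -0.298  0.08 ]]
green/red [[ 0.414 -0.15   0.038]
 [ 0.333 -0.26   0.038]
 [ 0.468 -0.494  0.038]]
bar ends [[0.569 0.31  0.096]
 [0.576 0.181 0.096]]
cab corners front [[0.613 0.405 0.134]
 [0.642 0.08  0.134]] [[0.905 0.431 0.134]
 [0.92  0.112 0.134]]
```

View pics/c1.png

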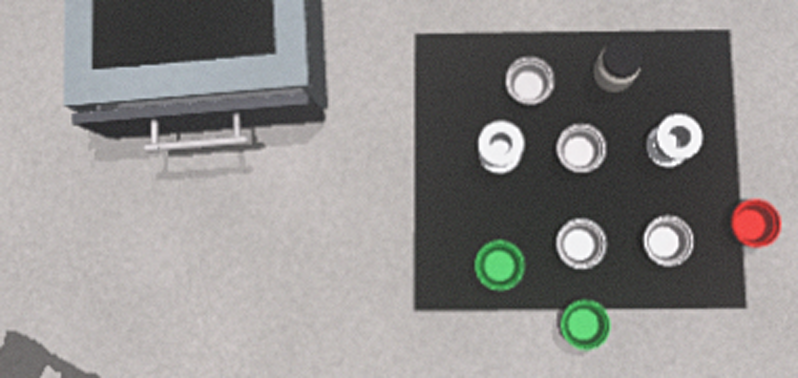

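The crop confirms four steel cups, clearly apart from the green ones, the red one and the tubes. The bar runs from (169.5,190) to (219,186) in the full picture, and the cabinet yaw is about 5°. I'll rotate to face the handle first.

Run:
```python
from h import *
m=imaging.camera_model('top'); b=onz(m,[(169.5,190.2),(219,186.4)],.096); print(b.round(4), b.mean(0))
go([0.5725,0.245,0.21],np.radians(5.1))
```

```text
[[0.5689 0.3171 0.096 ]
 [0.578  0.1779 0.096 ]] [0.57348198 0.24750536 0.096     ]
t 0.1 pos [0.2135 0.5066 0.2107] F [-0.2  0.4  0.6] tool shift/0.1: [-4.325 -1.017  0.008]
yaw now deg 67.2 turn about tool z /180: 0.3447 q6 -0.07
tilt fix (tool, /180) [-0.0003 -0.     -0.    ]
```

>>> {"api": "send_rows", "payload": {
  "travel": [
    [0,0,0],
    [0,0,0],
    [0,0,0],
    [0,0,0],
    [0,0,0],
    [0,0,0],
    [0,0,0]
  ],
  "rot": [
    [0,0,0.057],
    [0,0,0.057],
    [0,0,0.057],
    [0,0,0.057],
    [0,0,0.057],
    [0,0,0.057],
    [0,0,0]
  ],
  "gripper": [-0.42,-0.42,-0.42,-0.42,-0.42,-0.42,-0.42]
}}

```text
time: 0.98
position: [0.2135, 0.5067, 0.2109]
tcp_rot: [0.671, 0.741, -0.0, 0.0]
contact_force: [-0.4, 0.1, 0.2]
grip_width: 0.289
grasp_force: 0.0
```

```bash
python3 -c "
from h import *
go([0.5725,0.245,0.21],np.radians(5.1))"
```

```text
t 0.97 pos [0.2135 0.5067 0.2109] F [-0.4  0.1  0.2] tool shift/0.1: [-2.958  3.315  0.01 ]
yaw now deg 5.7 turn about tool z /180: 0.0031 q6 1.01
tilt fix (tool, /180) [-0.0001  0.0002  0.    ]
```

>>> {"api": "send_rows", "payload": {
  "travel": [
    [-0.246,0.277,0],
    [-0.246,0.277,0],
    [-0.246,0.277,0],
    [-0.246,0.277,0],
    [-0.246,0.277,0],
    [-0.246,0.277,0],
    [-0.246,0.277,0],
    [-0.246,0.277,0],
    [-0.246,0.277,0],
    [-0.246,0.277,0],
    [-0.246,0.277,0],
    [-0.246,0.277,0],
    [0,0,0],
    [0,0,0]
  ],
  "rot": [
    [0,0,0.003],
    [0,0,0],
    [0,0,0],
    [0,0,0],
    [0,0,0],
    [0,0,0],
    [0,0,0],
    [0,0,0],
    [0,0,0],
    [0,0,0],
    [0,0,0],
    [0,0,0],
    [0,0,0],
    [0,0,0]
  ],
  "gripper": [-0.42,-0.42,-0.42,-0.42,-0.42,-0.42,-0.42,-0.42,-0.42,-0.42,-0.42,-0.42,-0.42,-0.42]
}}

```text
time: 2.72
position: [0.5705, 0.2425, 0.2109]
tcp_rot: [0.674, 0.738, -0.0, -0.0]
contact_force: [-0.7, -1.0, 0.4]
grip_width: 0.287
grasp_force: 0.0
```

Run:
```python
from h import *
go([0.5735,0.247,0.077],np.radians(5.1))
m=imaging.camera_model('wrist'); im=imaging.get_image('wrist'); cv2.imwrite('pics/w1.png',im[:,:,::-1])
print(m['world_from_camera'].round(3),m['fx'],proj(m,[[0.5735,.2475,.096],[0.5689,.3171,.096],[.578,.1779,.096]]))
```

```text
t 2.73 pos [0.5705 0.2425 0.2109] F [-0.7 -1.   0.4] tool shift/0.1: [0.042 0.035 1.339]
yaw now deg 5.2 turn about tool z /180: 0.0006 q6 0.25
tilt fix (tool, /180) [-0.0002  0.      0.    ]
[[ 0.996  0.086  0.025  0.564]
 [ 0.09  -0.955 -0.284  0.313]
 [-0.001  0.285 -0.959  0.374]
 [ 0.     0.     0.     1.   ]] 345.25591116278076 [[324.8719378  188.97963211]
 [327.37177239 101.23949581]
 [322.54650561 265.69845466]]
```

View pics/w1.png

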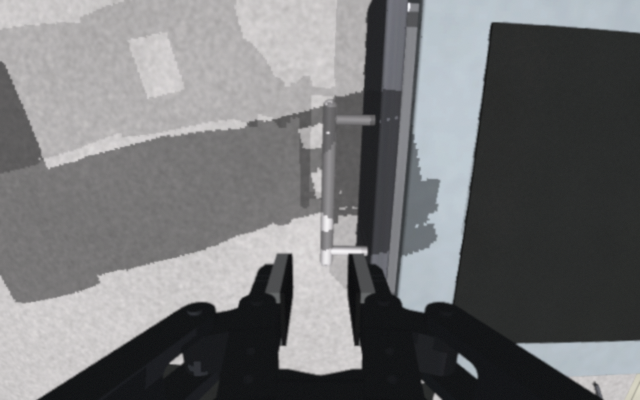

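The wrist view shows the bar from (329,101) to (326,264), about 2 mm further in x than I estimated, and lying clear between the finger lines. I'll shift, go down and close.

>>> {"api": "send_rows", "payload": {
  "travel": [
    [0.06,0.053,0],
    [0,0,0.3],
    [0,0,0.3],
    [0,0,0.25],
    [0,0,0.2],
    [0,0,0.15],
    [0,0,0.14],
    [0,0,0],
    [0,0,0],
    [0,0,0],
    [0,0,0],
    [0,0,0],
    [0,0,0]
  ],
  "rot": [
    [0,0,0],
    [0,0,0],
    [0,0,0],
    [0,0,0],
    [0,0,0],
    [0,0,0],
    [0,0,0],
    [0,0,0],
    [0,0,0],
    [0,0,0],
    [0,0,0],
    [0,0,0],
    [0,0,0]
  ],
  "gripper": [-0.42,-0.42,-0.42,-0.42,-0.42,-0.42,-0.42,-0.42,-1,-1,-1,-1,-1]
}}

```text
time: 4.4
position: [0.576, 0.2489, 0.0779]
tcp_rot: [0.675, 0.738, 0.001, 0.0]
contact_force: [0.4, 0.7, 5.5]
grip_width: 0.06
grasp_force: 56.1
```

Run:
```python
from h import *
go([0.5755,0.247,0.077],np.radians(5.1)); s=ctrl.observe(); print(s['grip_width'],s['grasp_force'])
```

```text
t 4.4 pos [0.576  0.2489 0.0779] F [0.4 0.7 5.5] tool shift/0.1: [-0.019 -0.007  0.009]
yaw now deg 5.0 turn about tool z /180: -0.0003 q6 0.26
tilt fix (tool, /180) [ 0.0004 -0.0001  0.    ]
0.06041846817144501 56.131685972213745
```

>>> {"api": "send_rows", "payload": {
  "travel": [
    [0,-0.06,0],
    [0,-0.13,0],
    [0,-0.2,0],
    [0,-0.22,0],
    [0,-0.22,0],
    [0,-0.22,0],
    [0,-0.22,0],
    [0,-0.22,0],
    [0,-0.2,0],
    [0,-0.13,0],
    [0,-0.06,0],
    [0,0,0],
    [0,0,0]
  ],
  "rot": [
    [0,0,0],
    [0,0,0],
    [0,0,0],
    [0,0,0],
    [0,0,0],
    [0,0,0],
    [0,0,0],
    [0,0,0],
    [0,0,0],
    [0,0,0],
    [0,0,0],
    [0,0,0],
    [0,0,0]
  ],
  "gripper": [-1,-1,-1,-1,-1,-1,-1,-1,-1,-1,-1,-1,-1]
}}

```text
time: 6.02
position: [0.3884, 0.2351, 0.078]
tcp_rot: [0.675, 0.738, 0.003, -0.001]
contact_force: [-4.0, 27.3, -0.3]
grip_width: 0.06
grasp_force: 54.5
```

Run:
```python
from h import *
go([0.5755,0.247,0.077],np.radians(5.1)); s=ctrl.observe(); print(s['grip_width'],s['grasp_force'])
```

```text
t 6.03 pos [0.3884 0.2351 0.078 ] F [-4.  27.3 -0.3] tool shift/0.1: [-0.046  1.874  0.014]
yaw now deg 5.1 turn about tool z /180: -0.0003 q6 0.37
tilt fix (tool, /180) [ 0.0008 -0.0018  0.    ]
0.059916198191068706 54.50051486492157
```

>>> {"api": "send_rows", "payload": {
  "travel": [
    [0,0,0],
    [0,0,0],
    [0,0,0],
    [0,0,-0.2],
    [0,0,-0.4],
    [0,0,-0.5],
    [0,0,-0.5],
    [0,0,0],
    [0,0,0],
    [0,0,0],
    [0,0,0],
    [0,0,0],
    [0,0,0],
    [0,0,0]
  ],
  "rot": [
    [0,0,0],
    [0,0,0],
    [0,0,0],
    [0,0,0],
    [0,0,0],
    [0,0,0],
    [0,0,0],
    [0,0,0.055],
    [0,0,0.055],
    [0,0,0.055],
    [0,0,0.055],
    [0,0,0.055],
    [0,0,0.055],
    [0,0,0]
  ],
  "gripper": [-0.42,-0.42,-0.42,-0.42,-0.42,-0.42,-0.42,1,1,1,1,1,1,1]
}}

```text
time: 7.78
position: [0.3883, 0.232, 0.237]
tcp_rot: [0.952, 0.307, -0.0, 0.0]
contact_force: [-0.4, -0.8, -0.5]
grip_width: 0.999
grasp_force: 0.0
```

Run:
```python
from h import *
m=imaging.camera_model('top'); im=imaging.get_image('top'); cv2.imwrite('pics/top1.png',im[:,:,::-1])
for uv in [(352,158),(376,190),(376,236),(418,234)]: print(uv,*rim(m,im,uv,thr=90))
go([.443,-.259,.2],np.radians(-54))
print(proj(m,[[.513,.243,.06]]))
cv2.imwrite('pics/c2.png',cv2.resize(im[150:290,120:300,::-1],None,fx=4,fy=4,interpolation=cv2.INTER_CUBIC))
```

```text
(352, 158) [ 0.67061913 -0.19347976] 0.035303883254528046 [341 147  23  23 436]
(376, 190) [ 0.57401115 -0.262732  ] 0.03509731590747833 [365 179  24  23 453]
(376, 236) [ 0.44292164 -0.2588982 ] 0.034962449222803116 [365 224  24  24 474]
(418, 234) [ 0.44594246 -0.37685752] 0.0349879190325737 [406 222  25  25 472]
t 7.83 pos [0.3883 0.2321 0.237 ] F [ 0.5 -1.3  0.9] tool shift/0.1: [-2.433  4.3    0.371]
yaw now deg -54.1 turn about tool z /180: -0.0008 q6 1.4
tilt fix (tool, /180) [0.     0.0001 0.    ]
[[199.29191904 211.53636744]]
```

View pics/c2.png

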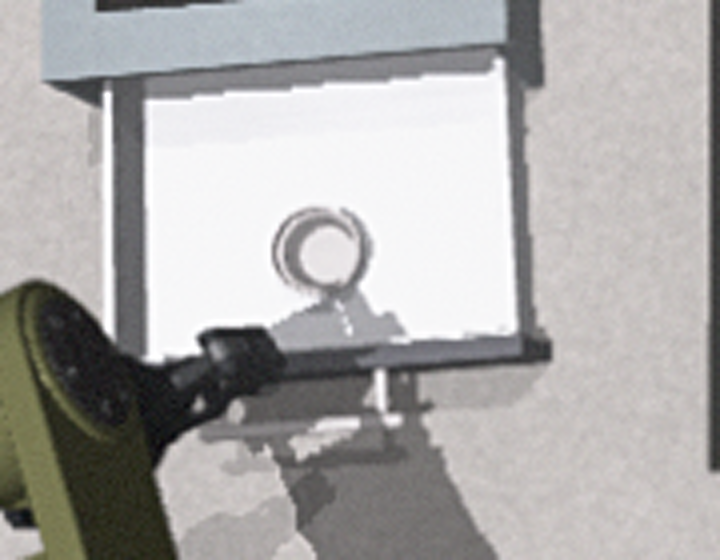

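The drawer is well open. The seat cup shows at about (200.5,213) in the full top picture. I'll take one wrist shot of it from here for a finer fix.

Run:
```python
from h import *
m=imaging.camera_model('wrist'); im=imaging.get_image('wrist'); cv2.imwrite('pics/w2.png',im[:,:,::-1])
p=proj(m,[[.509,.240,.06]])[0]; print(p)
import pickle; pickle.dump(m,open('w2.pkl','wb'))
x,y=[int(v) for v in p]; x0=max(0,x-70);y0=max(0,y-70); print(x0,y0)
cv2.imwrite('pics/c3.png',cv2.resize(im[y0:y0+140,x0:x0+140,::-1],None,fx=4,fy=4,interpolation=cv2.INTER_CUBIC))
print(onz(imaging.camera_model('top'),[(200.5,213.25)],.06))
```

```text
[387.76140358  71.34585669]
317 1
[[0.50807192 0.23930738 0.06      ]]
```

View pics/c3.png

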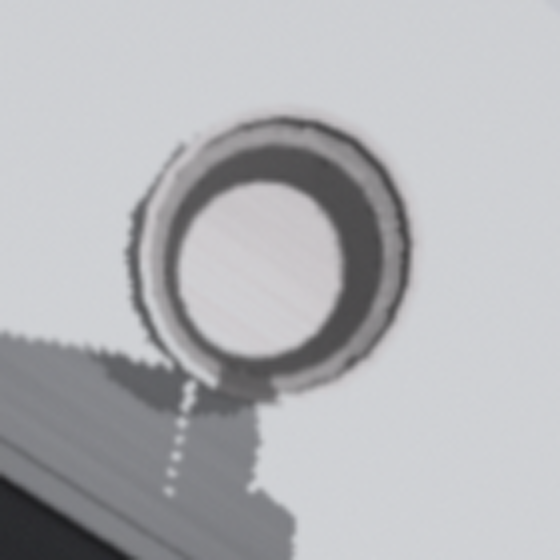

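Run:
```python
from h import *
import pickle
m=pickle.load(open('w2.pkl','rb')); print(onz(m,[(385.5,64.6)],.06).round(4))
```

```text
[[0.5124 0.2454 0.06  ]]
```

>>> {"api": "send_rows", "payload": {
  "travel": [
    [-0.2,0.358,0],
    [-0.2,0.358,0],
    [-0.2,0.358,0],
    [-0.2,0.358,0],
    [-0.2,0.358,0],
    [-0.2,0.358,0],
    [-0.2,0.358,0],
    [-0.2,0.358,0],
    [-0.2,0.358,0.1],
    [-0.2,0.358,0.1],
    [-0.2,0.358,0.1],
    [-0.2,0.358,0.1],
    [0,0,0],
    [0,0,0]
  ],
  "rot": [
    [0,0,0],
    [0,0,0],
    [0,0,0],
    [0,0,0],
    [0,0,0],
    [0,0,0],
    [0,0,0],
    [0,0,0],
    [0,0,0],
    [0,0,0],
    [0,0,0],
    [0,0,0],
    [0,0,0],
    [0,0,0]
  ],
  "gripper": [1,1,1,1,1,1,1,1,1,1,1,1,1,1]
}}

```text
time: 9.62
position: [0.4436, -0.2564, 0.1971]
tcp_rot: [0.952, 0.307, -0.0, -0.0]
contact_force: [0.7, -0.2, 0.4]
grip_width: 0.995
grasp_force: 0.0
```

Run:
```python
from h import *
m=imaging.camera_model('wrist'); im=imaging.get_image('wrist'); cv2.imwrite('pics/w3.png',im[:,:,::-1])
p=proj(m,[[.443,-.259,.038]])[0]; print(p); print(*rim(m,im,p,thr=90))
go([.443,-.259,.01],np.radians(-54))
```

```text
[320.59815882 185.38023733]
[ 0.44356847 -0.26128665] 0.034167077392339706 [ 288  151   71   70 3828]
t 9.68 pos [ 0.4438 -0.2562  0.1974] F [-0.3  0.2 -0.5] tool shift/0.1: [-0.023  0.018  1.874]
yaw now deg -54.2 turn about tool z /180: -0.0013 q6 0.35
tilt fix (tool, /180) [ 0. -0.  0.]
```

View pics/w3.png

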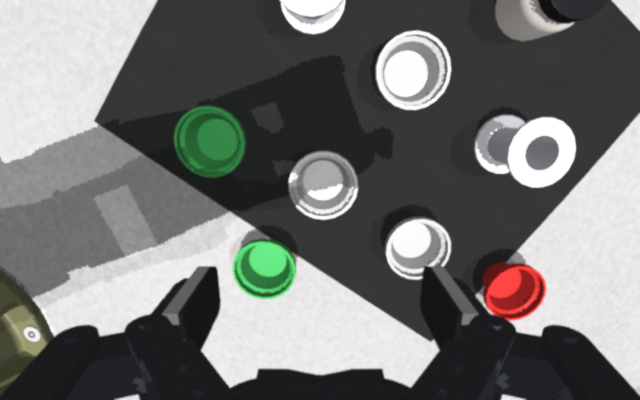

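The wrist view shows the target cup at (323,185), green cups at (209,140) and (265,268), and red at (514,290). The other steel cups are at (413,70) and (418,245). I'll descend on the target and grip it.

>>> {"api": "send_rows", "payload": {
  "travel": [
    [-0.03,0.04,0.2],
    [0,0,0.35],
    [0,0,0.35],
    [0,0,0.35],
    [0,0,0.3],
    [0,0,0.18],
    [0,0,0.1],
    [0,0,0],
    [0,0,0],
    [0,0,0],
    [0,0,0],
    [0,0,0]
  ],
  "rot": [
    [0,0,0],
    [0,0,0],
    [0,0,0],
    [0,0,0],
    [0,0,0],
    [0,0,0],
    [0,0,0],
    [0,0,0],
    [0,0,0],
    [0,0,0],
    [0,0,0],
    [0,0,0]
  ],
  "gripper": [1,1,1,1,1,1,1,1,-1,-1,-1,-1]
}}

```text
time: 11.18
position: [0.447, -0.2647, 0.0176]
tcp_rot: [0.952, 0.306, 0.003, 0.005]
contact_force: [6.0, -9.2, 19.4]
grip_width: 0.147
grasp_force: 9.5
```

>>> {"api": "send_rows", "payload": {
  "travel": [
    [0,0,-0.1],
    [0,0,-0.3],
    [0,0,-0.5],
    [0,0,-0.5],
    [0,0,-0.45],
    [0,0,0]
  ],
  "rot": [
    [0,0,0],
    [0,0,0],
    [0,0,0],
    [0,0,0],
    [0,0,0],
    [0,0,0]
  ],
  "gripper": [-1,-1,-1,-1,-1,-1]
}}

```text
time: 11.92
position: [0.4445, -0.2623, 0.2027]
tcp_rot: [0.952, 0.306, 0.002, 0.002]
contact_force: [0.5, 0.2, -0.8]
grip_width: -0.003
grasp_force: 0.0
```

Run:
```python
from h import *
go([.5124,.2454,.2],np.radians(-54)); s=ctrl.observe(); print(s['grip_width'],s['grasp_force'])
m=imaging.camera_model('wrist'); im=imaging.get_image('wrist'); cv2.imwrite('pics/w4.png',im[:,:,::-1])
```

```text
t 11.93 pos [ 0.4445 -0.2623  0.2027] F [ 0.5  0.2 -0.8] tool shift/0.1: [ 3.511 -3.729  0.014]
yaw now deg -54.3 turn about tool z /180: -0.0019 q6 0.34
tilt fix (tool, /180) [ 0.0017 -0.0006  0.    ]
-0.003066993887831031 0.0
```

View pics/w4.png

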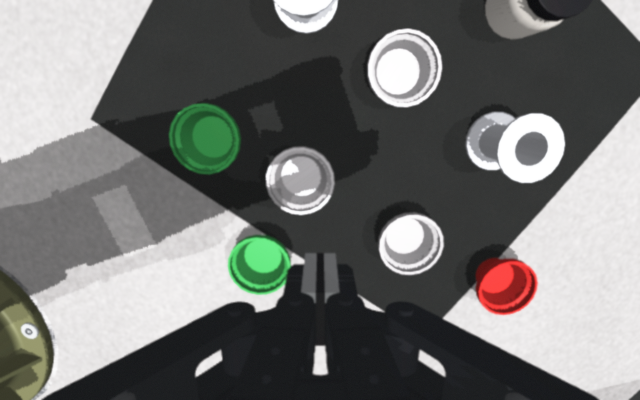

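The grip missed: the gripper is shut and empty, and the cup was nudged to (300,180) but still stands upright. The pads probably caught only the rim edge, so I'll measure again and grip about 8 mm lower.

Run:
```python
from h import *
im=cv2.imread('pics/w4.png'); m=imaging.camera_model('wrist')
c=rim(m,im,(300,180),thr=90); print(*c)
go([*c[0],.006],np.radians(-54)); print(proj(m,ctrl.observe()['position']))
```

```text
[ 0.43405804 -0.24654862] 0.034027259796857834 [ 265  147   70   69 3726]
t 11.97 pos [ 0.4437 -0.2618  0.2003] F [ 0.2  0.4 -0.7] tool shift/0.1: [ 0.009 -0.184  1.943]
yaw now deg -54.3 turn about tool z /180: -0.0019 q6 0.34
tilt fix (tool, /180) [ 0.0006 -0.0002  0.    ]
[[317.83724819 250.45755398]]
```

>>> {"api": "send_rows", "payload": {
  "travel": [
    [0.01,-0.09,0],
    [0,-0.09,0],
    [0,0,0.3],
    [0,0,0.4],
    [0,0,0.4],
    [0,0,0.35],
    [0,0,0.25],
    [0,0,0.15],
    [0,0,0.1],
    [0,0,0],
    [0,0,0]
  ],
  "rot": [
    [0,0,0],
    [0,0,0],
    [0,0,0],
    [0,0,0],
    [0,0,0],
    [0,0,0],
    [0,0,0],
    [0,0,0],
    [0,0,0],
    [0,0,0],
    [0,0,0]
  ],
  "gripper": [1,1,1,1,1,1,1,1,1,1,1]
}}

```text
time: 13.35
position: [0.4343, -0.2468, 0.0049]
tcp_rot: [0.952, 0.306, 0.0, 0.0]
contact_force: [0.3, 0.5, 0.3]
grip_width: 1.003
grasp_force: 0.0
```

Run:
```python
from h import *
go([.4341,-.2465,.006],np.radians(-54)); s=ctrl.observe(); print(s['grip_width'],s['grasp_force'],s['moment'])
im=imaging.get_image('wrist'); cv2.imwrite('pics/w5.png',im[:,:,::-1])
```

```text
t 13.35 pos [ 0.4343 -0.2468  0.0049] F [0.3 0.5 0.3] tool shift/0.1: [-0.    -0.003 -0.011]
yaw now deg -54.3 turn about tool z /180: -0.0019 q6 0.36
tilt fix (tool, /180) [ 0.0003 -0.0001 -0.    ]
1.0032172747050374 0.0 [ 0.01494226 -0.0105939  -0.01179278]
```

View pics/w5.png

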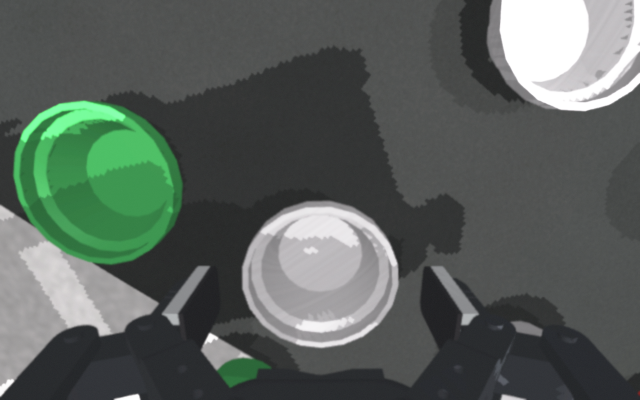

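The cup sits centred at (320,272) between the open pads at x=215 and 425. Before closing, I'll check that the pads' pixels agree with the cup along the tool x axis.

Run:
```python
from h import *
s,Rm=st(); m=imaging.camera_model('wrist'); p=s['position']
for z in(-13,-32):
  for x in (11,-11): print(z,x,[proj(m,p+Rm@np.array([x,y,z])/1e3)[0].round() for y in(-42.5,42.5)])
im=cv2.imread('pics/w5.png'); print(*rim(m,im,(320,272),thr=100)); print(proj(m,[.4341,-.2465,.038]))
```

```text
-13 11 [array([227., 240.]), array([408., 240.])]
-13 -11 [array([231., 282.]), array([405., 282.])]
-32 11 [array([215., 257.]), array([419., 257.])]
-32 -11 [array([220., 303.]), array([415., 303.])]
[ 0.43565258 -0.24681523] 0.03471602499485016 [  242   201   157   148 18182]
[[316.75670956 281.98514998]]
```

Projecting the pad corners puts the real fingertips about 23 mm behind the nominal TCP. The 5 mm chord measured on the 11 mm bar fits that too. The first grip therefore closed at the rim's top edge. I'll go 11 mm lower and close.

>>> {"api": "send_rows", "payload": {
  "travel": [
    [0,0,0.06],
    [0,0,0.05],
    [0,0,0],
    [0,0,0],
    [0,0,0]
  ],
  "rot": [
    [0,0,0],
    [0,0,0],
    [0,0,0],
    [0,0,0],
    [0,0,0]
  ],
  "gripper": [1,1,0.7,0.5,0.4]
}}

```text
time: 14.02
position: [0.4339, -0.2465, -0.0061]
tcp_rot: [0.952, 0.306, -0.0, -0.0]
contact_force: [-4.5, 3.8, 9.5]
grip_width: 0.773
grasp_force: 63.6
```

Gripped at the collar width: 0.773 × 85 mm = 66 mm. Lifting, then carrying to the drawer.

>>> {"api": "send_rows", "payload": {
  "travel": [
    [0,0,-0.1],
    [0,0,-0.3],
    [0,0,-0.5],
    [0,0,-0.5],
    [0,0,-0.5],
    [0,0,0],
    [0,0,0]
  ],
  "rot": [
    [0,0,0],
    [0,0,0],
    [0,0,0],
    [0,0,0],
    [0,0,0],
    [0,0,0],
    [0,0,0]
  ],
  "gripper": [-1,-1,-1,-1,-1,-1,-1]
}}

```text
time: 14.9
position: [0.4336, -0.2463, 0.1826]
tcp_rot: [0.952, 0.306, -0.0, -0.0]
contact_force: [-0.2, 0.5, -1.9]
grip_width: 0.77
grasp_force: 67.4
```

Run:
```python
from h import *
go([.5124,.2454,.18],np.radians(-54)); s=ctrl.observe(); print(s['grip_width'],s['grasp_force'])
```

```text
t 14.9 pos [ 0.4336 -0.2463  0.1826] F [-0.2  0.5 -1.9] tool shift/0.1: [ 3.507 -3.536  0.027]
yaw now deg -54.3 turn about tool z /180: -0.0019 q6 0.36
tilt fix (tool, /180) [-0.0003  0.0001  0.    ]
0.7697749714630914 67.37905316054821
```

>>> {"api": "send_rows", "payload": {
  "travel": [
    [0.1,-0.13,0],
    [0.18,-0.24,0],
    [0.22,-0.29,0],
    [0.23,-0.3,0],
    [0.23,-0.3,0],
    [0.23,-0.3,0],
    [0.23,-0.3,0],
    [0.23,-0.3,0],
    [0.23,-0.3,0],
    [0.23,-0.3,0],
    [0.23,-0.3,0],
    [0.22,-0.29,0],
    [0.18,-0.24,0],
    [0.09,-0.126,0],
    [0,0,0],
    [0,0,0]
  ],
  "rot": [
    [0,0,0],
    [0,0,0],
    [0,0,0],
    [0,0,0],
    [0,0,0],
    [0,0,0],
    [0,0,0],
    [0,0,0],
    [0,0,0],
    [0,0,0],
    [0,0,0],
    [0,0,0],
    [0,0,0],
    [0,0,0],
    [0,0,0],
    [0,0,0]
  ],
  "gripper": [-1,-1,-1,-1,-1,-1,-1,-1,-1,-1,-1,-1,-1,-1,-1,-1]
}}

```text
time: 16.9
position: [0.4472, 0.2197, 0.1829]
tcp_rot: [0.952, 0.306, -0.0, 0.0]
contact_force: [0.3, 0.1, -0.9]
grip_width: 0.766
grasp_force: 67.4
```

Run:
```python
from h import *
go([.5124,.2454,.18],np.radians(-54)); s,Rm=st(); print(s['grip_width'],s['grasp_force'])
import pickle
m=imaging.camera_model('wrist'); im=imaging.get_image('wrist'); cv2.imwrite('pics/w6.png',im[:,:,::-1]); pickle.dump(m,open('w6.pkl','wb'))
print('seat',proj(m,[.5124,.2454,.06]),'held rim exp',proj(m,s['position']+[0,0,.044]))
mt=imaging.camera_model('top');it=imaging.get_image('top')
for uv in [(352,158),(376,190),(418,234)]: print(uv,*rim(mt,it,uv,thr=90))
```

```text
t 16.9 pos [0.4472 0.2197 0.1829] F [ 0.3  0.1 -0.9] tool shift/0.1: [0.68  0.171 0.029]
yaw now deg -54.4 turn about tool z /180: -0.0021 q6 1.33
tilt fix (tool, /180) [0.     0.0002 0.    ]
0.7660753179261459 67.37051077187061
seat [[339.79829256 109.93538069]] held rim exp [[317.32679961 295.6737472 ]]
(352, 158) [ 0.67061913 -0.19347976] 0.035303883254528046 [341 147  23  23 438]
(376, 190) [ 0.57401115 -0.262732  ] 0.03509731590747833 [365 179  24  23 453]
(418, 234) [ 0.44605196 -0.37657952] 0.035012129694223404 [406 222  25  25 475]
```

View pics/w6.png

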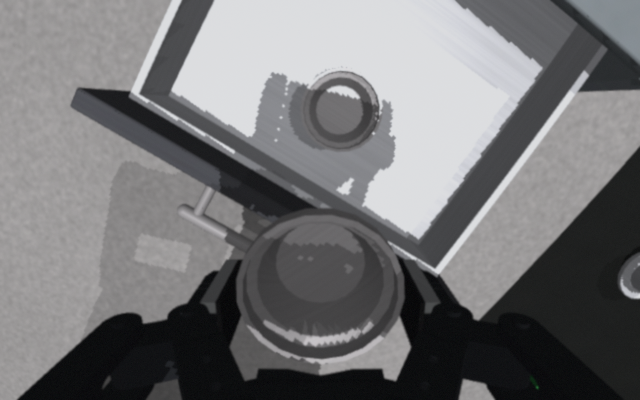

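Run:
```python
from h import *
import pickle
m=pickle.load(open('w6.pkl','rb')); s,Rm=st(); p=s['position']
def tl(uv,z): return ((onz(m,uv,z)-p)@Rm*1e3).round(1)[:,:2]
print('held L R B T (mm tool)',tl([(237,283),(405,283),(320,358),(320,208)],p[2]+.0441))
print('seat L R B T C',tl([(303,110),(381,110),(342,152),(342,68),(342,110)],.06), onz(m,[(342,110)],.06))
im=cv2.imread('pics/w6.png'); a=cv2.resize(im[50:170,280:400],None,fx=3,fy=3,interpolation=cv2.INTER_CUBIC); b=cv2.resize(im[195:375,220:420],None,fx=2,fy=2,interpolation=cv2.INTER_CUBIC)
b=cv2.copyMakeBorder(b,0,0,0,0,0); a=a[:360]; cv2.imwrite('pics/c6.png',np.hstack([a,b]))
```

```text
held L R B T (mm tool) [[  5.5 -31.2]
 [  5.5  33.7]
 [-29.6   0.9]
 [ 35.8   0.9]]
seat L R B T C [[ 67.9 -12.6]
 [ 68.   49.9]
 [ 34.3  19.2]
 [ 99.7  18.1]
 [ 67.9  18.6]] [[0.51338831 0.24393749 0.06      ]]
```

View pics/c6.png

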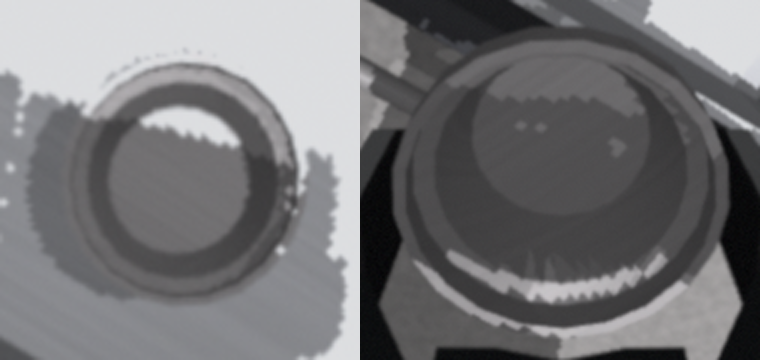

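The held cup's rim centre is at tool (2,1) mm and the seat's at (68,18.7) mm, so the shift is (0.66, 0.175). The seat rim at (342,110) is clear. I'll move over it and lower.

>>> {"api": "send_rows", "payload": {
  "travel": [
    [0.15,0.04,0],
    [0.25,0.065,0],
    [0.18,0.05,0],
    [0.08,0.02,0],
    [0,0,0.2],
    [0,0,0.35],
    [0,0,0.35],
    [0,0,0.2],
    [0,0,0.1],
    [0,0,0.06],
    [0,0,0.06],
    [0,0,0.06],
    [0,0,0.05],
    [0,0,0]
  ],
  "rot": [
    [0,0,0],
    [0,0,0],
    [0,0,0],
    [0,0,0],
    [0,0,0],
    [0,0,0],
    [0,0,0],
    [0,0,0],
    [0,0,0],
    [0,0,0],
    [0,0,0],
    [0,0,0],
    [0,0,0],
    [0,0,0]
  ],
  "gripper": [-1,-1,-1,-1,-1,-1,-1,-1,-1,-1,-1,-1,-1,-1]
}}

```text
time: 18.75
position: [0.511, 0.2445, 0.0399]
tcp_rot: [0.952, 0.306, -0.0, 0.0]
contact_force: [-0.5, 0.4, -1.8]
grip_width: 0.772
grasp_force: 67.4
```

>>> {"api": "send_rows", "payload": {
  "travel": [
    [0,0,0.04],
    [0,0,0.04],
    [0,0,0.03],
    [0,0,0.02],
    [0,0,0]
  ],
  "rot": [
    [0,0,0],
    [0,0,0],
    [0,0,0],
    [0,0,0],
    [0,0,0]
  ],
  "gripper": [-1,-1,-1,-1,-1]
}}

```text
time: 19.38
position: [0.5144, 0.2455, 0.0312]
tcp_rot: [0.952, 0.306, 0.005, 0.0]
contact_force: [0.1, -1.7, 30.9]
grip_width: 0.767
grasp_force: 84.9
```

The cup stopped about 5 mm short, and the cone guided it about 3 mm in +x. I'll follow that sideways shift and see whether it drops in.

>>> {"api": "send_rows", "payload": {
  "travel": [
    [0,0,-0.03],
    [0.015,0.005,0],
    [0.015,0.005,0],
    [0,0,0.03],
    [0,0,0.02],
    [0,0,0]
  ],
  "rot": [
    [0,0,0],
    [0,0,0],
    [0,0,0],
    [0,0,0],
    [0,0,0],
    [0,0,0]
  ],
  "gripper": [-1,-1,-1,-1,-1,-1]
}}

```text
time: 20.12
position: [0.5188, 0.2461, 0.0308]
tcp_rot: [0.952, 0.306, 0.006, 0.001]
contact_force: [-0.5, -8.3, 43.7]
grip_width: 0.771
grasp_force: 90.5
```

Pads gripping the collar 6 mm low means the fingertips sit on the seat's rim (TCP + 29 mm = 60 mm). I'll unload, open and let the cup settle, and take the next cups 6 mm higher.

>>> {"api": "send_rows", "payload": {
  "travel": [
    [0,0,-0.04],
    [-0.02,0,-0.01],
    [0,0,0],
    [0,0,0],
    [0,0,0],
    [0,0,0],
    [0,0,0]
  ],
  "rot": [
    [0,0,0],
    [0,0,0],
    [0,0,0],
    [0,0,0],
    [0,0,0],
    [0,0,0],
    [0,0,0]
  ],
  "gripper": [-1,-1,-1,0.8,0.9,1,1]
}}

```text
time: 21.0
position: [0.5125, 0.2443, 0.03]
tcp_rot: [0.952, 0.306, -0.0, 0.0]
contact_force: [-0.4, -0.5, -0.1]
grip_width: 1.001
grasp_force: 0.0
```

>>> {"api": "send_rows", "payload": {
  "travel": [
    [0,0,-0.2],
    [0,0,-0.4],
    [0,0,-0.5],
    [-0.2,-0.05,-0.4],
    [-0.3,-0.07,0],
    [-0.2,-0.06,0],
    [0,0,0]
  ],
  "rot": [
    [0,0,0],
    [0,0,0],
    [0,0,0],
    [0,0,0],
    [0,0,0],
    [0,0,0],
    [0,0,0]
  ],
  "gripper": [1,1,1,1,1,1,1]
}}

```text
time: 21.88
position: [0.4446, 0.2181, 0.1805]
tcp_rot: [0.952, 0.306, 0.0, -0.0]
contact_force: [0.9, 0.6, 1.0]
grip_width: 0.996
grasp_force: 0.0
```

Run:
```python
from h import *
import pickle
go([.5124,.2454,.18],np.radians(-54)); s,Rm=st()
m=imaging.camera_model('wrist'); im=imaging.get_image('wrist'); cv2.imwrite('pics/w7.png',im[:,:,::-1]); pickle.dump((m,s['position'],Rm),open('w7.pkl','wb'))
print('stack',proj(m,[.5134,.244,.07]))
mt=imaging.camera_model('top');it=imaging.get_image('top')
for uv in [(352,158),(376,190),(418,234)]: print(uv,*rim(mt,it,uv,thr=90))
```

```text
t 21.88 pos [0.4446 0.2181 0.1805] F [0.9 0.6 1. ] tool shift/0.1: [0.71  0.173 0.006]
yaw now deg -54.3 turn about tool z /180: -0.0019 q6 1.33
tilt fix (tool, /180) [ 0.     -0.0001  0.    ]
stack [[343.23336821 106.26094639]]
(352, 158) [ 0.66999316 -0.19303223] 0.03559190779924393 [341 147  23  23 438]
(376, 190) [ 0.57394576 -0.26293904] 0.03515798598527908 [365 179  24  23 454]
(418, 234) [ 0.44601566 -0.3763856 ] 0.035131167620420456 [406 222  25  25 478]
```

View pics/w7.png

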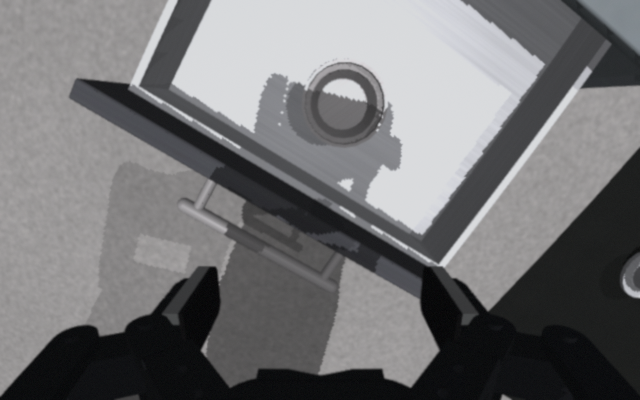

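The stack rim appears at about (345,103), concentric and upright; the cup has nested, and the drawer shifted about 3 mm in +x. I'm short of views, so I'll test a numeric circle measurement against the eye readings on the saved pictures.

```bash
cat >> h.py <<'E'
def hough(im,uv,r,w=70):
    """strongest circle near uv with pixel radius about r"""
    x0,y0=[max(0,int(v-w)) for v in uv]; g=cv2.cvtColor(im[y0:y0+2*w,x0:x0+2*w],cv2.COLOR_BGR2GRAY)
    g=cv2.medianBlur(cv2.resize(g,None,fx=3,fy=3,interpolation=cv2.INTER_CUBIC),5)
    c=cv2.HoughCircles(g,cv2.HOUGH_GRADIENT_ALT,1.5,5,param1=80,param2=0.5,minRadius=int(3*(r-7)),maxRadius=int(3*(r+5)))
    if c is None: return None
    return np.array([[x0+q[0]/3-.33,y0+q[1]/3-.33,q[2]/3] for q in c[0]]).round(1)
E
python3 - <<'E'
from h import *
import pickle
m6=pickle.load(open('w6.pkl','rb')); m7,p,Rm=pickle.load(open('w7.pkl','rb'))
print(hough(cv2.imread('pics/w6.png'),(342,110),38)); print(hough(cv2.imread('pics/w7.png'),(345,103),39))
print(onz(m7,[(345,103)],.07), onz(m6,[(342,110)],.06))
go([.4465,-.377,.2],np.radians(-54))
E
```

```text
[[340.2 109.2  38.6]
 [340.2 109.2  32.1]]
[[344.7 103.2  40.3]
 [344.7 103.2  34.4]]
[[0.51612182 0.24434116 0.07      ]] [[0.51338831 0.24393749 0.06      ]]
t 21.98 pos [0.4457 0.2184 0.1804] F [ 0.1  0.3 -0.3] tool shift/0.1: [-3.463  4.843 -0.197]
yaw now deg -54.3 turn about tool z /180: -0.0019 q6 1.33
tilt fix (tool, /180) [ 0.0001 -0.0002  0.    ]
```

>>> {"api": "send_rows", "payload": {
  "travel": [
    [-0.12,0.17,0],
    [-0.24,0.34,0],
    [-0.26,0.36,0],
    [-0.26,0.36,0],
    [-0.26,0.36,0],
    [-0.26,0.36,0],
    [-0.26,0.36,0],
    [-0.26,0.36,0],
    [-0.26,0.36,0],
    [-0.26,0.36,0],
    [-0.26,0.36,0],
    [-0.26,0.36,0],
    [-0.26,0.36,0],
    [-0.24,0.34,0],
    [-0.003,0.033,0],
    [0,0,0],
    [0,0,0]
  ],
  "rot": [
    [0,0,0],
    [0,0,0],
    [0,0,0],
    [0,0,0],
    [0,0,0],
    [0,0,0],
    [0,0,0],
    [0,0,0],
    [0,0,0],
    [0,0,0],
    [0,0,0],
    [0,0,0],
    [0,0,0],
    [0,0,0],
    [0,0,0],
    [0,0,0],
    [0,0,0]
  ],
  "gripper": [1,1,1,1,1,1,1,1,1,1,1,1,1,1,1,1,1]
}}

```text
time: 24.1
position: [0.4464, -0.3764, 0.1802]
tcp_rot: [0.952, 0.307, 0.0, -0.0]
contact_force: [0.4, 0.2, 0.1]
grip_width: 1.003
grasp_force: 0.0
```

```bash
cat >> h.py <<'E'
def look(xy,z=.038):
    """wrist measurement of a bench cup near xy, then the shift to grip it (TCP z 0)"""
    m=imaging.camera_model('wrist'); im=imaging.get_image('wrist')[:,:,::-1].copy()
    p=proj(m,[*xy,z])[0]; c=rim(m,im,p,thr=90); h=hough(im,p,35)
    print('exp px',p.round(),'rim',c[0].round(4),c[1].round(4),'hough',h, None if h is None else onz(m,h[:1,:2],z).round(4))
    mt=imaging.camera_model('top');it=imaging.get_image('top')
    for uv in [(352,158),(376,190),(418,234)]:
        r=rim(mt,it,uv,thr=90); print(' top',uv,r[0].round(3),r[1].round(3))
    go([*c[0],0.0],np.radians(-54))
E
python3 -c "
from h import *
look((.4465,-.377))"
```

```text
Traceback (most recent call last):
  File "h.py", line 49, in look
    print('exp px',p.round(),'rim',c[0].round(4),c[1].round(4),'hough',h, None if h is None else onz(m,h[:1,:2],z).round(4))
                                                 ^^^^^^^^^^
AttributeError: 'float' object has no attribute 'round'
```

```bash
sed -i 's/c\[1\].round(4)/round(c[1],4)/; s/r\[1\].round(3)/round(r[1],3)/' h.py; python3 -c "
from h import *
look((.4465,-.377))"
```

```text
exp px [319. 188.] rim [ 0.4465 -0.3786] 0.0342 hough [[320.7 184.2  34.1]
 [318.7 187.2  30.9]
 [308.7 184.7  33. ]] [[ 0.4498 -0.3762  0.038 ]]
 top (352, 158) [ 0.67  -0.193] 0.036
 top (376, 190) [ 0.574 -0.263] 0.035
 top (418, 234) [ 0.449 -0.371] 0.033
t 24.25 pos [ 0.4463 -0.3766  0.1804] F [0.7 0.6 0.3] tool shift/0.1: [-0.01   0.017  1.804]
yaw now deg -54.3 turn about tool z /180: -0.0017 q6 0.18
tilt fix (tool, /180) [ 0.0001 -0.      0.    ]
```

>>> {"api": "send_rows", "payload": {
  "travel": [
    [0.01,0.02,0.2],
    [0,0,0.35],
    [0,0,0.4],
    [0,0,0.35],
    [0,0,0.25],
    [0,0,0.15],
    [0,0,0.1],
    [0,0,0],
    [0,0,0],
    [0,0,0],
    [0,0,0]
  ],
  "rot": [
    [0,0,0],
    [0,0,0],
    [0,0,0],
    [0,0,0],
    [0,0,0],
    [0,0,0],
    [0,0,0],
    [0,0,0],
    [0,0,0],
    [0,0,0],
    [0,0,0]
  ],
  "gripper": [1,1,1,1,1,1,1,1,0.7,0.5,0.4]
}}

```text
time: 25.62
position: [0.4485, -0.3786, 0.0017]
tcp_rot: [0.952, 0.306, 0.0, 0.001]
contact_force: [-2.4, 3.0, 8.5]
grip_width: 0.753
grasp_force: 64.0
```

>>> {"api": "send_rows", "payload": {
  "travel": [
    [0,0,0],
    [0,0,0],
    [0,0,0.035],
    [0,0,0],
    [0,0,0],
    [0,0,0],
    [0,0,0]
  ],
  "rot": [
    [0,0,0],
    [0,0,0],
    [0,0,0],
    [0,0,0],
    [0,0,0],
    [0,0,0],
    [0,0,0]
  ],
  "gripper": [0.9,1,1,1,0.7,0.5,0.4]
}}

```text
time: 26.5
position: [0.4482, -0.3784, -0.0027]
tcp_rot: [0.952, 0.306, 0.0, 0.0]
contact_force: [-2.7, 2.0, 5.8]
grip_width: 0.755
grasp_force: 64.6
```

>>> {"api": "send_rows", "payload": {
  "travel": [
    [0,0,-0.1],
    [0,0,-0.3],
    [0,0,-0.5],
    [0,0,-0.5],
    [0,0,-0.46],
    [0,0,0],
    [0,0,0]
  ],
  "rot": [
    [0,0,0],
    [0,0,0],
    [0,0,0],
    [0,0,0],
    [0,0,0],
    [0,0,0],
    [0,0,0]
  ],
  "gripper": [-1,-1,-1,-1,-1,-1,-1]
}}

```text
time: 27.38
position: [0.4477, -0.3779, 0.1819]
tcp_rot: [0.952, 0.306, -0.0, -0.001]
contact_force: [0.9, -0.2, -2.9]
grip_width: 0.755
grasp_force: 67.1
```

Run:
```python
from h import *
s,Rm=st(); go([.516,.2443,.18]-Rm@np.array([.0715,.017,0]),np.radians(-54))
```

```text
t 27.38 pos [ 0.4477 -0.3779  0.1819] F [ 0.9 -0.2 -2.9] tool shift/0.1: [ 3.466 -4.828  0.024]
yaw now deg -54.3 turn about tool z /180: -0.0019 q6 0.19
tilt fix (tool, /180) [-0.0004  0.0001  0.    ]
```

>>> {"api": "send_rows", "payload": {
  "travel": [
    [0.12,-0.17,0],
    [0.24,-0.34,0],
    [0.26,-0.36,0],
    [0.26,-0.36,0],
    [0.26,-0.36,0],
    [0.26,-0.36,0],
    [0.26,-0.36,0],
    [0.26,-0.36,0],
    [0.26,-0.36,0],
    [0.26,-0.36,0],
    [0.26,-0.36,0],
    [0.26,-0.36,0],
    [0.26,-0.36,0],
    [0.17,-0.25,0],
    [0.076,-0.108,0],
    [0,0,0],
    [0,0,0]
  ],
  "rot": [
    [0,0,0],
    [0,0,0],
    [0,0,0],
    [0,0,0],
    [0,0,0],
    [0,0,0],
    [0,0,0],
    [0,0,0],
    [0,0,0],
    [0,0,0],
    [0,0,0],
    [0,0,0],
    [0,0,0],
    [0,0,0],
    [0,0,0],
    [0,0,0],
    [0,0,0]
  ],
  "gripper": [-1,-1,-1,-1,-1,-1,-1,-1,-1,-1,-1,-1,-1,-1,-1,-1,-1]
}}

```text
time: 29.5
position: [0.4483, 0.2152, 0.1824]
tcp_rot: [0.952, 0.306, -0.0, 0.0]
contact_force: [0.8, -0.7, -1.2]
grip_width: 0.755
grasp_force: 67.1
```

```bash
cat >> h.py <<'E'
def hover(name,zr,foot):
    """stack rim (height zr) and held cup (foot = TCP z + foot) in tool mm; the held rim is in the saved picture"""
    s,Rm=st(); p=s['position']; m=imaging.camera_model('wrist'); im=imaging.get_image('wrist')[:,:,::-1].copy(); cv2.imwrite(f'pics/{name}.png',im)
    print('t',s['time'],'grip',s['grip_width'],'pos',p.round(4))
    e=proj(m,[.516,.2443,zr])[0]; h=hough(im,e,39); print('exp',e.round(1),h)
    if h is not None: print('stack tool mm',((onz(m,h[:1,:2],zr)-p)@Rm*1e3).round(1), 'world',onz(m,h[:1,:2],zr).round(4))
    hz=p[2]+foot+.038; he=proj(m,p*[1,1,0]+[0,0,hz])[0]; hh=hough(im,he,78,110); print('held exp',he.round(1),hh)
E
python3 - <<'E'
from h import *
print(hough(cv2.imread('pics/w6.png'),(317,288),78,110))
hover('w8',.07,.0027)
im=cv2.imread('pics/w8.png'); cv2.imwrite('pics/c8.png',cv2.resize(im[40:380,180:460],None,fx=1.7,fy=1.7,interpolation=cv2.INTER_CUBIC))
E
```

```text
[[320.2 285.7  75.7]
 [317.7 280.7  75.8]
 [310.2 297.2  77.6]]
t 29.5 grip 0.7552070386629386 pos [0.4483 0.2152 0.1824]
exp [338.9 104.7] [[338.7 104.7  40. ]
 [320.2 108.7  39.4]
 [353.2 107.7  40.6]
 [338.7 104.7  33.7]]
stack tool mm [[ 72.1  15.6 112.3]] world [[0.5159 0.2444 0.07  ]]
held exp [317.3 291.4] [[322.2 281.2  76.5]
 [324.7 297.2  76.6]]
```

View pics/c8.png

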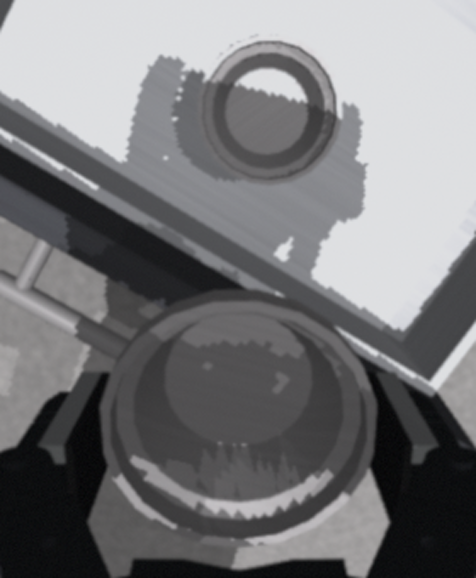

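The stack rim is measured at (338.7,104.7), and the held cup is level in the pads with its rim centre at about (320,282). Shift (0.705, 0.144), then lower 1.40.

>>> {"api": "send_rows", "payload": {
  "travel": [
    [0.15,0.03,0],
    [0.25,0.05,0],
    [0.21,0.044,0],
    [0.095,0.02,0],
    [0,0,0.2],
    [0,0,0.35],
    [0,0,0.35],
    [0,0,0.2],
    [0,0,0.08],
    [0,0,0.06],
    [0,0,0.06],
    [0,0,0.05],
    [0,0,0.04],
    [0,0,0]
  ],
  "rot": [
    [0,0,0],
    [0,0,0],
    [0,0,0],
    [0,0,0],
    [0,0,0],
    [0,0,0],
    [0,0,0],
    [0,0,0],
    [0,0,0],
    [0,0,0],
    [0,0,0],
    [0,0,0],
    [0,0,0],
    [0,0,0]
  ],
  "gripper": [-1,-1,-1,-1,-1,-1,-1,-1,-1,-1,-1,-1,-1,-1]
}}

```text
time: 31.3
position: [0.5142, 0.2456, 0.044]
tcp_rot: [0.952, 0.306, 0.0, 0.0]
contact_force: [0.5, -1.0, -0.3]
grip_width: 0.75
grasp_force: 67.8
```

>>> {"api": "send_rows", "payload": {
  "travel": [
    [0,0,0.02],
    [0,0,0.015],
    [0,0,0],
    [0,0,0]
  ],
  "rot": [
    [0,0,0],
    [0,0,0],
    [0,0,0],
    [0,0,0]
  ],
  "gripper": [-1,-1,-1,-1]
}}

```text
time: 31.8
position: [0.5162, 0.2459, 0.0432]
tcp_rot: [0.952, 0.306, 0.003, 0.0]
contact_force: [0.5, -3.7, 23.4]
grip_width: 0.753
grasp_force: 80.8
```

>>> {"api": "send_rows", "payload": {
  "travel": [
    [0,0,0],
    [0,0,0],
    [0,0,0],
    [0,0,0],
    [0,0,-0.2],
    [0,0,-0.4],
    [0,0,-0.5],
    [-0.2,-0.04,-0.33],
    [-0.3,-0.06,0],
    [-0.21,-0.044,0],
    [0,0,0]
  ],
  "rot": [
    [0,0,0],
    [0,0,0],
    [0,0,0],
    [0,0,0],
    [0,0,0],
    [0,0,0],
    [0,0,0],
    [0,0,0],
    [0,0,0],
    [0,0,0],
    [0,0,0]
  ],
  "gripper": [0.8,0.9,1,1,1,1,1,1,1,1,1]
}}

```text
time: 33.17
position: [0.4473, 0.2156, 0.1835]
tcp_rot: [0.952, 0.306, 0.0, -0.0]
contact_force: [0.6, 0.2, 0.1]
grip_width: 1.004
grasp_force: 0.0
```

Run:
```python
from h import *
hover('w9',.08,.0)
go([.574,-.263,.2],np.radians(-54))
```

```text
t 33.175 grip 1.0035966477414866 pos [0.4473 0.2156 0.1835]
exp [340.8 104.2] [[340.2 100.2  40.9]
 [321.2 107.7  40.3]
 [330.2 116.2  40.3]
 [340.2 100.2  33.6]]
stack tool mm [[ 75.3  16.2 103.6]] world [[0.518  0.2464 0.08  ]]
held exp [317.4 287.8] None
t 33.23 pos [0.448  0.2159 0.1835] F [-0.3 -0.2  0.5] tool shift/0.1: [-1.767  4.626 -0.165]
yaw now deg -54.3 turn about tool z /180: -0.0019 q6 1.32
tilt fix (tool, /180) [ 0.0001 -0.0002  0.    ]
```

>>> {"api": "send_rows", "payload": {
  "travel": [
    [-0.06,0.15,0],
    [-0.12,0.32,0],
    [-0.14,0.36,0],
    [-0.14,0.36,0],
    [-0.14,0.36,0],
    [-0.14,0.36,0],
    [-0.14,0.36,0],
    [-0.14,0.36,0],
    [-0.14,0.36,0],
    [-0.14,0.36,0],
    [-0.14,0.36,0],
    [-0.14,0.36,0],
    [-0.14,0.36,0],
    [-0.05,0.21,0],
    [0,0,0],
    [0,0,0]
  ],
  "rot": [
    [0,0,0],
    [0,0,0],
    [0,0,0],
    [0,0,0],
    [0,0,0],
    [0,0,0],
    [0,0,0],
    [0,0,0],
    [0,0,0],
    [0,0,0],
    [0,0,0],
    [0,0,0],
    [0,0,0],
    [0,0,0],
    [0,0,0],
    [0,0,0]
  ],
  "gripper": [1,1,1,1,1,1,1,1,1,1,1,1,1,1,1,1]
}}

```text
time: 35.22
position: [0.5742, -0.2644, 0.1827]
tcp_rot: [0.952, 0.306, -0.0, -0.0]
contact_force: [0.5, -0.1, 0.4]
grip_width: 1.001
grasp_force: 0.0
```

```bash
python3 -c "
from h import *
look((.574,-.263))"
```

```text
exp px [317. 186.] rim [ 0.5744 -0.2649] 0.0343 hough [[318.2 186.7  35.5]
 [318.2 186.7  30.5]] [[ 0.5739 -0.264   0.038 ]]
 top (352, 158) [ 0.671 -0.193] 0.035
 top (376, 190) [ 0.63  -0.228] 0.019
 top (418, 234) [ 0.545 -0.385] 0.019
t 35.33 pos [ 0.5744 -0.264   0.1832] F [-0.7 -1.3 -0.3] tool shift/0.1: [-0.005  0.008  1.832]
yaw now deg -54.3 turn about tool z /180: -0.0018 q6 0.46
tilt fix (tool, /180) [-0.  0. -0.]
```

>>> {"api": "send_rows", "payload": {
  "travel": [
    [0.01,0.01,0.2],
    [0,0,0.35],
    [0,0,0.4],
    [0,0,0.35],
    [0,0,0.25],
    [0,0,0.15],
    [0,0,0.12],
    [0,0,0],
    [0,0,0],
    [0,0,0],
    [0,0,0]
  ],
  "rot": [
    [0,0,0],
    [0,0,0],
    [0,0,0],
    [0,0,0],
    [0,0,0],
    [0,0,0],
    [0,0,0],
    [0,0,0],
    [0,0,0],
    [0,0,0],
    [0,0,0]
  ],
  "gripper": [1,1,1,1,1,1,1,1,0.7,0.5,0.4]
}}

```text
time: 36.7
position: [0.5765, -0.2649, 0.0029]
tcp_rot: [0.952, 0.306, 0.001, 0.001]
contact_force: [-2.7, 1.8, 7.5]
grip_width: 0.754
grasp_force: 64.3
```

>>> {"api": "send_rows", "payload": {
  "travel": [
    [0,0,-0.1],
    [0,0,-0.3],
    [0,0,-0.5],
    [0,0,-0.5],
    [0,0,-0.46],
    [0,0,0],
    [0,0,0]
  ],
  "rot": [
    [0,0,0],
    [0,0,0],
    [0,0,0],
    [0,0,0],
    [0,0,0],
    [0,0,0],
    [0,0,0]
  ],
  "gripper": [-1,-1,-1,-1,-1,-1,-1]
}}

```text
time: 37.58
position: [0.5755, -0.2644, 0.1866]
tcp_rot: [0.952, 0.306, -0.0, -0.0]
contact_force: [-0.8, 0.4, -2.0]
grip_width: 0.751
grasp_force: 67.1
```

Run:
```python
from h import *
s,Rm=st(); go([.518,.2464,.185]-Rm@np.array([.0745,.017,0]),np.radians(-54))
```

```text
t 37.58 pos [ 0.5755 -0.2644  0.1866] F [-0.8  0.4 -2. ] tool shift/0.1: [ 1.765 -4.656  0.019]
yaw now deg -54.4 turn about tool z /180: -0.0019 q6 0.46
tilt fix (tool, /180) [-0.0003  0.0001  0.    ]
```

>>> {"api": "send_rows", "payload": {
  "travel": [
    [0.06,-0.15,0],
    [0.12,-0.32,0],
    [0.14,-0.36,0],
    [0.14,-0.36,0],
    [0.14,-0.36,0],
    [0.14,-0.36,0],
    [0.14,-0.36,0],
    [0.14,-0.36,0],
    [0.14,-0.36,0],
    [0.14,-0.36,0],
    [0.14,-0.36,0],
    [0.14,-0.36,0],
    [0.12,-0.33,0],
    [0.06,-0.25,0],
    [0.0,-0.006,0],
    [0,0,0],
    [0,0,0]
  ],
  "rot": [
    [0,0,0],
    [0,0,0],
    [0,0,0],
    [0,0,0],
    [0,0,0],
    [0,0,0],
    [0,0,0],
    [0,0,0],
    [0,0,0],
    [0,0,0],
    [0,0,0],
    [0,0,0],
    [0,0,0],
    [0,0,0],
    [0,0,0],
    [0,0,0],
    [0,0,0]
  ],
  "gripper": [-1,-1,-1,-1,-1,-1,-1,-1,-1,-1,-1,-1,-1,-1,-1,-1,-1]
}}

```text
time: 39.7
position: [0.4475, 0.2157, 0.187]
tcp_rot: [0.952, 0.306, -0.0, 0.0]
contact_force: [0.7, 0.2, -1.3]
grip_width: 0.748
grasp_force: 67.0
```

Run:
```python
from h import *
hover('w10',.08,-.0025)
m=imaging.camera_model('wrist'); s,Rm=st(); p=s['position']; c=p+Rm@np.array([.0015,.0012,-.0355]); a=np.linspace(0,6.28,60)
q=proj(m,[c+Rm@np.array([.033*np.cos(t),.033*np.sin(t),0]) for t in a]); print('held box for (1.5,1.2):',q.min(0).round(1),q.max(0).round(1))
im=cv2.imread('pics/w10.png'); g=im.min(2); b=[int(v) for v in (q[:,0].min(),q[:,0].max(),q[:,1].max())]
y=int(q[:,1].mean()); print('row',g[y,b[0]-12:b[0]+14].tolist(),g[y,b[1]-12:b[1]+14].tolist()); print('col',g[b[2]-14:b[2]+14,321].tolist(),b,y)
```

```text
t 39.7 grip 0.747641705368275 pos [0.4475 0.2157 0.187 ]
exp [340.4 104.3] [[340.2 101.7  40.4]
 [340.2 101.7  34.5]
 [329.7 113.7  40. ]
 [351.7 114.7  40.8]
 [318.2 107.7  37.7]]
stack tool mm [[ 74.3  16.4 107. ]] world [[0.5174 0.2456 0.08  ]]
held exp [317.5 284.9] [[319.7 276.2  75.4]
 [343.2 292.7  77.3]
 [327.2 263.2  78.5]]
held box for (1.5,1.2): [240.5 204.8] [400.2 347.8]
row [58, 55, 43, 25, 13, 12, 6, 10, 10, 7, 9, 9, 11, 25, 53, 73, 80, 81, 78, 69, 58, 52, 61, 70, 77, 78] [78, 74, 61, 58, 66, 77, 80, 81, 80, 71, 41, 15, 7, 9, 7, 10, 9, 11, 13, 11, 16, 28, 47, 56, 61, 60]
col [188, 188, 185, 171, 136, 89, 65, 63, 64, 63, 62, 63, 63, 64, 87, 134, 149, 127, 111, 107, 111, 120, 119, 134, 152, 154, 146, 151] [240, 400, 347] 277
```

>>> {"api": "send_rows", "payload": {
  "travel": [
    [0.15,0.03,0],
    [0.26,0.055,0],
    [0.22,0.047,0],
    [0.105,0.022,0],
    [0,0,0.2],
    [0,0,0.35],
    [0,0,0.3],
    [0,0,0.2],
    [0,0,0.06],
    [0,0,0.06],
    [0,0,0.05],
    [0,0,0.04],
    [0,0,0.03],
    [0,0,0]
  ],
  "rot": [
    [0,0,0],
    [0,0,0],
    [0,0,0],
    [0,0,0],
    [0,0,0],
    [0,0,0],
    [0,0,0],
    [0,0,0],
    [0,0,0],
    [0,0,0],
    [0,0,0],
    [0,0,0],
    [0,0,0],
    [0,0,0]
  ],
  "gripper": [-1,-1,-1,-1,-1,-1,-1,-1,-1,-1,-1,-1,-1,-1]
}}

```text
time: 41.5
position: [0.5162, 0.2466, 0.0581]
tcp_rot: [0.952, 0.306, -0.0, -0.0]
contact_force: [0.1, -0.1, -1.2]
grip_width: 0.752
grasp_force: 67.0
```

>>> {"api": "send_rows", "payload": {
  "travel": [
    [0,0,0.02],
    [0,0,0.015],
    [0,0,0],
    [0,0,0]
  ],
  "rot": [
    [0,0,0],
    [0,0,0],
    [0,0,0],
    [0,0,0]
  ],
  "gripper": [-1,-1,-1,-1]
}}

```text
time: 42.0
position: [0.5164, 0.2466, 0.0549]
tcp_rot: [0.952, 0.306, 0.0, 0.0]
contact_force: [1.3, -2.4, 3.5]
grip_width: 0.756
grasp_force: 67.4
```

Contact came exactly at the nested height, with the foot at 52 mm, so the stack below is fully seated. Releasing, then on to the last cup.

>>> {"api": "send_rows", "payload": {
  "travel": [
    [0,0,0],
    [0,0,0],
    [0,0,0],
    [0,0,0],
    [0,0,-0.2],
    [0,0,-0.4],
    [0,0,-0.5],
    [-0.2,-0.04,-0.3],
    [-0.3,-0.06,0],
    [-0.22,-0.05,0],
    [0,0,0]
  ],
  "rot": [
    [0,0,0],
    [0,0,0],
    [0,0,0],
    [0,0,0],
    [0,0,0],
    [0,0,0],
    [0,0,0],
    [0,0,0],
    [0,0,0],
    [0,0,0],
    [0,0,0]
  ],
  "gripper": [0.8,0.9,1,1,1,1,1,1,1,1,1]
}}

```text
time: 43.38
position: [0.4484, 0.2167, 0.1952]
tcp_rot: [0.952, 0.306, 0.0, -0.0]
contact_force: [0.2, -0.2, -0.1]
grip_width: 1.002
grasp_force: 0.0
```

Run:
```python
from h import *
hover('w11',.09,.0)
mt=imaging.camera_model('top');it=imaging.get_image('top'); cv2.imwrite('pics/top11.png',it[:,:,::-1])
print(*rim(mt,it,(352,158),thr=90))
go([.670,-.1935,.195],np.radians(-54))
```

```text
t 43.375 grip 1.0017059874166616 pos [0.4484 0.2167 0.1952]
exp [341.  106.3] [[341.7 106.2  41.4]
 [341.7 106.2  35.9]]
stack tool mm [[ 71.   17.5 105.2]] world [[0.5163 0.2439 0.09  ]]
held exp [317.5 287.9] None
[ 0.66999316 -0.19303223] 0.03559190779924393 [341 147  23  23 438]
t 43.48 pos [0.4495 0.2171 0.1949] F [-0.4 -0.5 -0.7] tool shift/0.1: [-6.010e-01  4.622e+00 -1.000e-03]
yaw now deg -54.3 turn about tool z /180: -0.0019 q6 1.33
tilt fix (tool, /180) [ 0.     -0.0002  0.    ]
```

>>> {"api": "send_rows", "payload": {
  "travel": [
    [-0.02,0.15,0],
    [-0.04,0.32,0],
    [-0.05,0.36,0],
    [-0.05,0.36,0],
    [-0.05,0.36,0],
    [-0.05,0.36,0],
    [-0.05,0.36,0],
    [-0.05,0.36,0],
    [-0.05,0.36,0],
    [-0.05,0.36,0],
    [-0.05,0.36,0],
    [-0.05,0.36,0],
    [-0.04,0.36,0],
    [0,0.19,0],
    [0,0,0.1],
    [0,0,0]
  ],
  "rot": [
    [0,0,0],
    [0,0,0],
    [0,0,0],
    [0,0,0],
    [0,0,0],
    [0,0,0],
    [0,0,0],
    [0,0,0],
    [0,0,0],
    [0,0,0],
    [0,0,0],
    [0,0,0],
    [0,0,0],
    [0,0,0],
    [0,0,0],
    [0,0,0]
  ],
  "gripper": [1,1,1,1,1,1,1,1,1,1,1,1,1,1,1,1]
}}

```text
time: 45.48
position: [0.6688, -0.1933, 0.1828]
tcp_rot: [0.952, 0.306, -0.001, -0.001]
contact_force: [0.5, 0.4, 0.4]
grip_width: 1.003
grasp_force: 0.0
```

```bash
python3 -c "
from h import *
look((.67,-.1935))"
```

```text
exp px [320. 186.] rim [ 0.6711 -0.1961] 0.0342 hough [[324.7 185.2  30.7]
 [324.7 185.2  35.9]] [[ 0.6727 -0.1968  0.038 ]]
 top (352, 158) [ 0.759 -0.274] 0.019
 top (376, 190) [ 0.582 -0.391] 0.042
 top (418, 234) [ 0.582 -0.391] 0.042
t 45.58 pos [ 0.6692 -0.193   0.1846] F [-0.5  0.1  0.2] tool shift/0.1: [-0.003  0.037  1.846]
yaw now deg -54.3 turn about tool z /180: -0.0017 q6 0.61
tilt fix (tool, /180) [-0.0001  0.0001  0.    ]
```

>>> {"api": "send_rows", "payload": {
  "travel": [
    [0.01,0.043,0.2],
    [0,0,0.35],
    [0,0,0.4],
    [0,0,0.35],
    [0,0,0.25],
    [0,0,0.15],
    [0,0,0.13],
    [0,0,0],
    [0,0,0],
    [0,0,0],
    [0,0,0]
  ],
  "rot": [
    [0,0,0],
    [0,0,0],
    [0,0,0],
    [0,0,0],
    [0,0,0],
    [0,0,0],
    [0,0,0],
    [0,0,0],
    [0,0,0],
    [0,0,0],
    [0,0,0]
  ],
  "gripper": [1,1,1,1,1,1,1,1,0.7,0.5,0.4]
}}

```text
time: 46.95
position: [0.6737, -0.1967, 0.0039]
tcp_rot: [0.952, 0.306, 0.001, 0.001]
contact_force: [-3.0, 0.4, 8.4]
grip_width: 0.76
grasp_force: 63.9
```

>>> {"api": "send_rows", "payload": {
  "travel": [
    [0,0,-0.1],
    [0,0,-0.3],
    [0,0,-0.5],
    [0,0,-0.5],
    [0,0,-0.5],
    [0,0,0],
    [0,0,0]
  ],
  "rot": [
    [0,0,0],
    [0,0,0],
    [0,0,0],
    [0,0,0],
    [0,0,0],
    [0,0,0],
    [0,0,0]
  ],
  "gripper": [-1,-1,-1,-1,-1,-1,-1]
}}

```text
time: 47.82
position: [0.6725, -0.1964, 0.1912]
tcp_rot: [0.952, 0.306, -0.0, -0.0]
contact_force: [-0.1, -0.2, -2.4]
grip_width: 0.765
grasp_force: 66.8
```

Run:
```python
from h import *
s,Rm=st(); go([.5168,.2447,.19]-Rm@np.array([.0735,.017,0]),np.radians(-54))
```

```text
t 47.83 pos [ 0.6725 -0.1964  0.1912] F [-0.1 -0.2 -2.4] tool shift/0.1: [ 0.571 -4.661  0.014]
yaw now deg -54.3 turn about tool z /180: -0.0019 q6 0.61
tilt fix (tool, /180) [-0.0002  0.0002  0.    ]
```

>>> {"api": "send_rows", "payload": {
  "travel": [
    [0.02,-0.15,0],
    [0.04,-0.32,0],
    [0.05,-0.36,0],
    [0.05,-0.36,0],
    [0.05,-0.36,0],
    [0.05,-0.36,0],
    [0.05,-0.36,0],
    [0.05,-0.36,0],
    [0.05,-0.36,0],
    [0.05,-0.36,0],
    [0.04,-0.36,0],
    [0.04,-0.36,0],
    [0.03,-0.33,0],
    [0,-0.26,0],
    [0,0,0],
    [0,0,0]
  ],
  "rot": [
    [0,0,0],
    [0,0,0],
    [0,0,0],
    [0,0,0],
    [0,0,0],
    [0,0,0],
    [0,0,0],
    [0,0,0],
    [0,0,0],
    [0,0,0],
    [0,0,0],
    [0,0,0],
    [0,0,0],
    [0,0,0],
    [0,0,0],
    [0,0,0]
  ],
  "gripper": [-1,-1,-1,-1,-1,-1,-1,-1,-1,-1,-1,-1,-1,-1,-1,-1]
}}

```text
time: 49.82
position: [0.4475, 0.215, 0.191]
tcp_rot: [0.952, 0.306, -0.001, 0.0]
contact_force: [-0.3, 0.8, -1.1]
grip_width: 0.761
grasp_force: 66.8
```

Run:
```python
from h import *
hover('w12',.09,-.0035)
m=imaging.camera_model('wrist'); s,Rm=st(); p=s['position']; c=p+Rm@np.array([.0008,.001,-.0345]); a=np.linspace(0,6.28,60)
q=proj(m,[c+Rm@np.array([.033*np.cos(t),.033*np.sin(t),0]) for t in a]); print('held box for (.8,1):',q.min(0).round(1),q.max(0).round(1))
im=cv2.imread('pics/w12.png'); g=im.min(2); b=[int(v) for v in (q[:,0].min(),q[:,0].max(),q[:,1].max())]
y=int(q[:,1].mean()); print('row',g[y,b[0]-12:b[0]+14].tolist(),g[y,b[1]-12:b[1]+14].tolist()); print('col',g[b[2]-14:b[2]+14,321].tolist(),b,y)
```

```text
t 49.825 grip 0.7613444218423954 pos [0.4475 0.215  0.191 ]
exp [340.3 103.5] [[342.2 102.7  41.6]
 [342.2 102.7  36.8]
 [316.2 103.7  41.6]]
stack tool mm [[ 73.5  17.5 100.9]] world [[0.5173 0.2435 0.09  ]]
held exp [317.5 283.8] [[320.2 276.2  74.7]
 [319.7 297.2  76.9]
 [332.7 272.2  77.8]
 [304.2 287.7  76.5]]
held box for (.8,1): [240.6 205.8] [399.  347.6]
row [48, 31, 13, 10, 11, 9, 9, 6, 7, 10, 11, 11, 14, 31, 58, 77, 82, 82, 79, 72, 58, 51, 54, 64, 75, 76] [79, 71, 59, 54, 55, 64, 76, 80, 81, 80, 74, 48, 23, 6, 4, 9, 9, 8, 6, 6, 9, 9, 11, 18, 37, 53]
col [186, 168, 131, 84, 64, 63, 62, 62, 61, 61, 61, 69, 104, 154, 166, 139, 116, 122, 135, 126, 133, 145, 144, 152, 156, 157, 158, 158] [240, 399, 347] 278
```

>>> {"api": "send_rows", "payload": {
  "travel": [
    [0.15,0.03,0],
    [0.26,0.06,0],
    [0.21,0.05,0],
    [0.103,0.02,0],
    [0,0,0.2],
    [0,0,0.35],
    [0,0,0.3],
    [0,0,0.15],
    [0,0,0.06],
    [0,0,0.06],
    [0,0,0.05],
    [0,0,0.03],
    [0,0,0.02],
    [0,0,0]
  ],
  "rot": [
    [0,0,0],
    [0,0,0],
    [0,0,0],
    [0,0,0],
    [0,0,0],
    [0,0,0],
    [0,0,0],
    [0,0,0],
    [0,0,0],
    [0,0,0],
    [0,0,0],
    [0,0,0],
    [0,0,0],
    [0,0,0]
  ],
  "gripper": [-1,-1,-1,-1,-1,-1,-1,-1,-1,-1,-1,-1,-1,-1]
}}

```text
time: 51.62
position: [0.5156, 0.2446, 0.0697]
tcp_rot: [0.952, 0.306, 0.0, -0.0]
contact_force: [0.8, 0.6, -1.3]
grip_width: 0.758
grasp_force: 66.9
```

>>> {"api": "send_rows", "payload": {
  "travel": [
    [0,0,0.02],
    [0,0,0.01],
    [0,0,0],
    [0,0,0]
  ],
  "rot": [
    [0,0,0],
    [0,0,0],
    [0,0,0],
    [0,0,0]
  ],
  "gripper": [-1,-1,-1,-1]
}}

```text
time: 52.12
position: [0.5157, 0.2447, 0.0668]
tcp_rot: [0.952, 0.306, 0.0, -0.0]
contact_force: [0.8, 0.9, -0.3]
grip_width: 0.761
grasp_force: 67.0
```

Almost down; 1.5 mm more to contact, then release and rise.

>>> {"api": "send_rows", "payload": {
  "travel": [
    [0,0,0.01],
    [0,0,0.01],
    [0,0,0],
    [0,0,0]
  ],
  "rot": [
    [0,0,0],
    [0,0,0],
    [0,0,0],
    [0,0,0]
  ],
  "gripper": [-1,-1,-1,-1]
}}

```text
time: 52.62
position: [0.5163, 0.2451, 0.0659]
tcp_rot: [0.952, 0.306, 0.001, -0.0]
contact_force: [-0.6, 2.7, 10.0]
grip_width: 0.758
grasp_force: 68.0
```

>>> {"api": "send_rows", "payload": {
  "travel": [
    [0,0,0],
    [0,0,0],
    [0,0,0],
    [0,0,0],
    [0,0,-0.2],
    [0,0,-0.4],
    [0,0,-0.5],
    [-0.2,-0.04,-0.3],
    [-0.3,-0.06,0],
    [-0.22,-0.05,0],
    [0,0,0]
  ],
  "rot": [
    [0,0,0],
    [0,0,0],
    [0,0,0],
    [0,0,0],
    [0,0,0],
    [0,0,0],
    [0,0,0],
    [0,0,0],
    [0,0,0],
    [0,0,0],
    [0,0,0]
  ],
  "gripper": [0.8,0.9,1,1,1,1,1,1,1,1,1]
}}

```text
time: 54.0
position: [0.4478, 0.2146, 0.2051]
tcp_rot: [0.952, 0.306, 0.0, 0.0]
contact_force: [-0.2, 0.9, 0.8]
grip_width: 1.003
grasp_force: 0.0
```

Run:
```python
from h import *
hover('w13',.10,.0)
mt=imaging.camera_model('top');it=imaging.get_image('top')[:,:,::-1].copy(); cv2.imwrite('pics/top13.png',it)
w=cv2.imread('pics/w13.png'); s=imaging.get_image('scene')[:,:,::-1]
a=cv2.resize(it[110:310,120:480],(720,400)); b=np.hstack([w[20:190,220:460],s[120:290,380:620]])
b=cv2.resize(b,(720,255)); o=np.vstack([a,b])[:600]; cv2.imwrite('pics/fin.png',o)
# bar now, and push plan
go([.5757,.2489,.25],np.radians(4.2))
```

```text
t 54.0 grip 1.0031880427429039 pos [0.4478 0.2146 0.2051]
exp [339.2 103.9] [[338.2 104.7  40.6]
 [342.2 103.7  35.8]
 [317.2 106.7  40.5]
 [343.2  89.7  38.9]
 [322.2  97.7  40.2]]
stack tool mm [[ 72.1  14.8 105.2]] world [[0.5151 0.2446 0.1   ]]
held exp [317.5 287.8] None
t 54.15 pos [0.4489 0.215  0.2047] F [0.5 0.4 1. ] tool shift/0.1: [ 1.228  0.464 -0.452]
yaw now deg -54.4 turn about tool z /180: -0.3253 q6 1.32
tilt fix (tool, /180) [ 0.     -0.0001  0.    ]
```

View pics/fin.png

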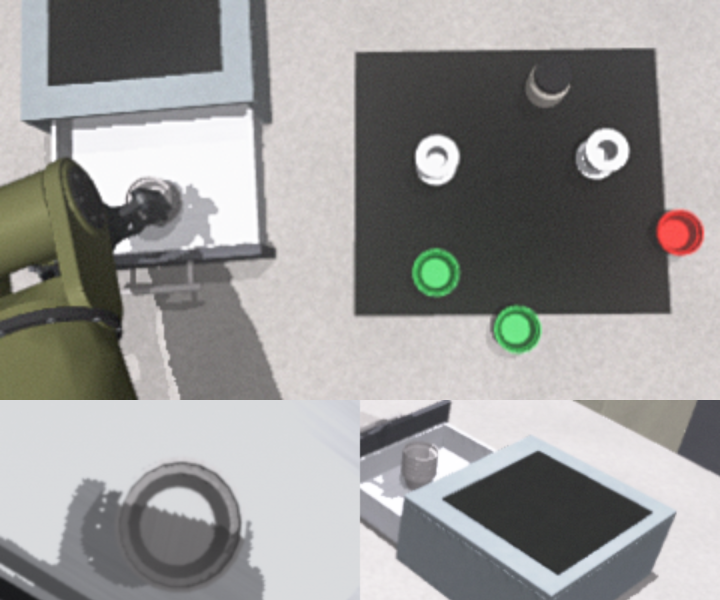

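The stack stands straight and upright in the drawer, and the mat holds only the tubes and the jar. The green and red cups haven't moved. Now I'll go to the bar, grip it and push the drawer home.

>>> {"api": "send_rows", "payload": {
  "travel": [
    [0,0,0],
    [0,0,0],
    [0,0,0],
    [0,0,0],
    [0,0,0],
    [0,0,0],
    [0,0,0]
  ],
  "rot": [
    [0,0,-0.0542],
    [0,0,-0.0542],
    [0,0,-0.0542],
    [0,0,-0.0542],
    [0,0,-0.0542],
    [0,0,-0.0542],
    [0,0,0]
  ],
  "gripper": [-0.42,-0.42,-0.42,-0.42,-0.42,-0.42,-0.42]
}}

```text
time: 55.02
position: [0.4488, 0.215, 0.2044]
tcp_rot: [0.681, 0.732, -0.0, -0.0]
contact_force: [-0.0, -0.1, -0.3]
grip_width: 0.289
grasp_force: 0.0
```

Run:
```python
from h import *
go([.3913,.2353,.066],np.radians(4.2))
m=imaging.camera_model('wrist'); im=imaging.get_image('wrist')[:,:,::-1].copy(); cv2.imwrite('pics/w14.png',im)
# bar: thin bright line; scan rows across expected bar column between the standoffs
for t in (-.03,-.01,.01,.03,.045):
    P=np.array([.3913-t*np.sin(.073),.2353+t*np.cos(.073),.096]); u,v=proj(m,P)[0]; r=im[int(round(v)),int(u)-22:int(u)+23].mean(1).astype(int); print(round(u,1),round(v,1),r.tolist())
```

```text
t 55.02 pos [0.4488 0.215  0.2044] F [-0.  -0.1 -0.3] tool shift/0.1: [ 0.244 -0.558  1.384]
yaw now deg 4.1 turn about tool z /180: -0.0004 q6 0.3
tilt fix (tool, /180) [-0.0001  0.      0.    ]
252.5 203.1 [87, 87, 88, 89, 88, 89, 88, 86, 87, 85, 85, 84, 86, 87, 87, 87, 86, 83, 82, 87, 93, 99, 101, 105, 105, 101, 97, 92, 85, 77, 72, 75, 82, 84, 87, 87, 88, 87, 87, 86, 86, 86, 86, 86, 86]
251.1 179.1 [85, 85, 86, 86, 84, 83, 83, 83, 85, 86, 88, 90, 91, 87, 81, 70, 67, 73, 82, 90, 97, 101, 104, 107, 105, 100, 95, 91, 85, 76, 67, 64, 66, 67, 68, 66, 66, 66, 67, 67, 67, 67, 67, 67, 66]
249.7 154.2 [87, 87, 86, 85, 86, 87, 88, 89, 87, 87, 87, 87, 87, 86, 84, 77, 67, 65, 67, 71, 73, 77, 78, 78, 75, 73, 71, 71, 67, 64, 61, 69, 80, 88, 89, 89, 90, 89, 87, 85, 85, 84, 85, 84, 87]
248.2 128.3 [153, 154, 153, 152, 150, 150, 151, 154, 153, 151, 150, 149, 150, 149, 144, 133, 125, 121, 129, 141, 151, 165, 181, 182, 164, 146, 134, 124, 113, 96, 80, 74, 82, 84, 84, 85, 84, 85, 86, 86, 86, 86, 84, 84, 85]
247.2 108.3 [129, 129, 129, 129, 127, 127, 127, 127, 128, 130, 131, 132, 133, 133, 133, 134, 129, 123, 131, 141, 152, 165, 180, 179, 164, 148, 135, 124, 113, 98, 88, 99, 125, 132, 133, 133, 134, 135, 135, 133, 132, 131, 130, 128, 129]
```

>>> {"api": "send_rows", "payload": {
  "travel": [
    [0.12,-0.27,0],
    [0.12,-0.28,0],
    [0,0,0.2],
    [0,0,0.35],
    [0,0,0.35],
    [0,0,0.25],
    [0,0,0.15],
    [0,0,0.08],
    [0,0,0],
    [0,0,0],
    [0,0,0],
    [0,0,0],
    [0,0,0]
  ],
  "rot": [
    [0,0,0],
    [0,0,0],
    [0,0,0],
    [0,0,0],
    [0,0,0],
    [0,0,0],
    [0,0,0],
    [0,0,0],
    [0,0,0],
    [0,0,0],
    [0,0,0],
    [0,0,0],
    [0,0,0]
  ],
  "gripper": [-0.42,-0.42,-0.42,-0.42,-0.42,-0.42,-0.42,-0.42,-0.42,-1,-1,-1,-1]
}}

```text
time: 56.7
position: [0.3923, 0.235, 0.0676]
tcp_rot: [0.681, 0.732, 0.001, 0.0]
contact_force: [-0.8, -0.5, 7.0]
grip_width: 0.102
grasp_force: 58.9
```

>>> {"api": "send_rows", "payload": {
  "travel": [
    [0,0.03,0],
    [0,0.07,0],
    [0,0.11,0],
    [0,0.14,0],
    [0,0.14,0],
    [0,0.14,0],
    [0,0.14,0],
    [0,0.14,0],
    [0,0.14,0],
    [0,0.14,0],
    [0,0.14,0],
    [0,0.14,0],
    [0,0.12,0],
    [0,0.1,0],
    [0,0.06,0],
    [0,0.03,0],
    [0,0,0]
  ],
  "rot": [
    [0,0,0],
    [0,0,0],
    [0,0,0],
    [0,0,0],
    [0,0,0],
    [0,0,0],
    [0,0,0],
    [0,0,0],
    [0,0,0],
    [0,0,0],
    [0,0,0],
    [0,0,0],
    [0,0,0],
    [0,0,0],
    [0,0,0],
    [0,0,0],
    [0,0,0]
  ],
  "gripper": [-1,-1,-1,-1,-1,-1,-1,-1,-1,-1,-1,-1,-1,-1,-1,-1,-1]
}}

```text
time: 58.82
position: [0.57, 0.2478, 0.0676]
tcp_rot: [0.681, 0.732, 0.001, 0.001]
contact_force: [1.1, -0.8, 5.5]
grip_width: 0.099
grasp_force: 59.1
```

>>> {"api": "send_rows", "payload": {
  "travel": [
    [0,0.02,0],
    [0,0.02,0],
    [0,0,0]
  ],
  "rot": [
    [0,0,0],
    [0,0,0],
    [0,0,0]
  ],
  "gripper": [-1,-1,-1]
}}

```text
time: 59.2
position: [0.5738, 0.2481, 0.0677]
tcp_rot: [0.681, 0.732, 0.001, 0.0]
contact_force: [0.5, -0.6, 6.0]
grip_width: 0.098
grasp_force: 59.2
```

>>> {"api": "send_rows", "payload": {
  "travel": [
    [0,0.02,0],
    [0,0.02,0],
    [0,0,0]
  ],
  "rot": [
    [0,0,0],
    [0,0,0],
    [0,0,0]
  ],
  "gripper": [-1,-1,-1]
}}

```text
time: 59.58
position: [0.5778, 0.2484, 0.0677]
tcp_rot: [0.681, 0.732, 0.001, 0.0]
contact_force: [1.0, -1.4, 6.3]
grip_width: 0.099
grasp_force: 59.2
```

>>> {"api": "send_rows", "payload": {
  "travel": [
    [0,0.02,0],
    [0,0.02,0],
    [0,0,0]
  ],
  "rot": [
    [0,0,0],
    [0,0,0],
    [0,0,0]
  ],
  "gripper": [-1,-1,-1]
}}

```text
time: 59.95
position: [0.5817, 0.2487, 0.0676]
tcp_rot: [0.681, 0.732, 0.001, 0.0]
contact_force: [1.5, -1.1, 6.0]
grip_width: 0.093
grasp_force: 59.2
```

Still sliding freely; I'll keep on until the stop shows in the force.

>>> {"api": "send_rows", "payload": {
  "travel": [
    [0,0.02,0],
    [0,0.02,0],
    [0,0,0]
  ],
  "rot": [
    [0,0,0],
    [0,0,0],
    [0,0,0]
  ],
  "gripper": [-1,-1,-1]
}}

```text
time: 60.32
position: [0.5823, 0.2487, 0.0675]
tcp_rot: [0.681, 0.733, -0.003, -0.002]
contact_force: [-29.9, -5.9, 22.7]
grip_width: 0.095
grasp_force: 61.3
```

>>> {"api": "send_rows", "payload": {
  "travel": [
    [0,0.02,0],
    [0,0.015,0],
    [0,0,0]
  ],
  "rot": [
    [0,0,0],
    [0,0,0],
    [0,0,0]
  ],
  "gripper": [-1,-1,-1]
}}

```text
time: 60.7
position: [0.5823, 0.2487, 0.0674]
tcp_rot: [0.68, 0.733, -0.007, -0.005]
contact_force: [-58.9, -12.3, 39.1]
grip_width: 0.097
grasp_force: 63.8
```

The stop is reached at x = 0.5823. I'll ease off the command, then open and rise.

>>> {"api": "send_rows", "payload": {
  "travel": [
    [0,-0.03,0],
    [0,-0.03,0],
    [0,0,0]
  ],
  "rot": [
    [0,0,0],
    [0,0,0],
    [0,0,0]
  ],
  "gripper": [-1,-1,-1]
}}

```text
time: 61.08
position: [0.5822, 0.2487, 0.0676]
tcp_rot: [0.681, 0.732, -0.0, -0.0]
contact_force: [-7.9, -2.6, 10.7]
grip_width: 0.097
grasp_force: 60.4
```

>>> {"api": "send_rows", "payload": {
  "travel": [
    [0,0,0],
    [0,0,0],
    [0,0,0],
    [0,0,-0.1],
    [0,0,-0.3],
    [0,0,-0.5],
    [0,0,-0.5],
    [0,-0.3,0],
    [0,-0.3,0],
    [0,0,0]
  ],
  "rot": [
    [0,0,0],
    [0,0,0],
    [0,0,0],
    [0,0,0],
    [0,0,0],
    [0,0,0],
    [0,0,0],
    [0,0,0],
    [0,0,0],
    [0,0,0]
  ],
  "gripper": [-0.6,-0.5,-0.45,-0.45,-0.45,-0.45,-0.45,-0.45,-0.45,-0.45]
}}

```text
time: 62.32
position: [0.5219, 0.2445, 0.208]
tcp_rot: [0.681, 0.733, 0.001, 0.0]
contact_force: [0.8, -1.0, -0.2]
grip_width: 0.275
grasp_force: 0.0
```

Run:
```python
from h import *
s,Rm=st(); m=imaging.camera_model('wrist'); im=imaging.get_image('wrist')[:,:,::-1].copy(); cv2.imwrite('pics/w15.png',im)
print(s['position'],s['contact_force'])
for t in (.02,.04):
    P=np.array([.5823-t*np.sin(.073),.2487+t*np.cos(.073),.096]); u,v=proj(m,P)[0]; print(round(u,1),round(v,1),im[int(round(v)),int(u)-22:int(u)+23].mean(1).astype(int).tolist())
```

```text
[0.52189553 0.24448598 0.20797645] [ 0.82189323 -1.02161552 -0.22409434]
395.3 171.7 [102, 101, 103, 104, 106, 108, 111, 107, 95, 87, 84, 83, 83, 83, 81, 77, 84, 93, 102, 107, 115, 123, 129, 134, 128, 122, 118, 111, 101, 87, 82, 83, 103, 141, 143, 104, 81, 73, 51, 32, 30, 29, 30, 33, 33]
396.7 146.8 [103, 104, 105, 105, 105, 105, 104, 103, 98, 87, 82, 83, 84, 83, 79, 74, 79, 88, 99, 105, 111, 118, 126, 131, 130, 125, 119, 115, 106, 93, 85, 84, 86, 100, 126, 125, 96, 79, 69, 49, 36, 33, 32, 32, 32]
```

The bar stayed at its home position, within 1 px of where it was pushed. Handing in.

```bash
python3 -c "
from bench import ctrl
print(ctrl.close_job())"
```

```text
the job is handed in; nothing more can be done
None
```

All four steel cups are nested in one upright stack on the seat in the drawer and the drawer is pushed home to its stop; the tubes, jar, green cups and red cup were left where they stood, and the job was handed in at about 62 s.

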